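# Load the gravity-feed bottle magazine and release the first bottle

### The arm

A 7-joint arm with a two-finger parallel gripper is mounted at the origin on a cart in front of the work surface, level with it; the furniture and walls round the work are solid. World frame = base frame: x ahead of the robot, y to its left, z up, the work surface at z = 0. Lengths are in m, angles in rad, forces in N, time in s.
With the tool pointing down it reaches from about 0.425 to 1.025 m from the base axis. Payload 9.4 kg.
Tool frame: the origin (TCP) lies between the finger pads; the fingertips stand 19 mm ahead of it and the grasp point (between the pads) is the TCP (manip.finger_overhang is the distance from the TCP to the fingertips, in m); z points along the fingers, y is the direction in which the jaws open and shut (so a half turn about z gives the same grasp; the last joint's range is limited). The gripper opens to 93 mm and grips with 3 to 60 N. Pads are 15 mm wide; open, the fingers measure 128 mm over their backs; the gripper's body (75 mm by 188 mm) begins 65 mm behind the grasp point.
Start: joints at [1.04, 0.599, -0.003, 1.599, 0.002, 0.943, -0.08], TCP at [0.318, -0.652, 0.238] pointing down, gripper open.
Joint ranges: [-2.57, 2.57], [-0.35, 1.97], [-1.29, 1.29], [0.11, 2.56], [-1.05, 4.19], [0.11, 1.86], [-2.63, 2.63]. Speed limits (rad/s): [2.22, 2.22, 3.01, 3.01, 3.14, 3.14, 3.14].

### API

Orientations are given as a rotation vector (axis times angle).
In Python, from cell import manip, optics, ticket gives the robot as it stands.
- The arm moves only by the tool move_arm, never from a script. Its argument "deltas" is a list of rows, each an object with "angular": the turn, a rotation vector about the tool's x, y, z in degrees, a list of three; "travel": the shift along the tool's x, y, z in cm, a list of three; "fingers": the closure, from 0 (fully open) to 1 (shut). In form: [{"angular": [wx, wy, wz], "travel": [tx, ty, tz], "fingers": fingers}, ...]. A call has exactly 8 rows; each row is the pose to reach, as a shift and turn from the pose measured when the call began, along the tool's axes at that moment; what a row does not reach only later rows make up. A row lasts 1/10 s, in which the tool goes at most 50 mm and 8.59 degrees, less where a joint would pass 70% of its speed; a pose out of reach is approached as far as the arm can. A call with a gripper value outside its range is refused whole. The fingers move at their own pace and stop on an object; "force" is the grip in N (left out, the last holds). Time passes only in rows, so rows that repeat a pose let the fingers close, or fill a call up. It gives the time, the measured TCP pose, the force and the opening at its end, in the units of the state.
- manip.get_state(): the state, without advancing time (a new reading comes with each control period).
- optics.capture(name): name is "scene" or "top" or "wrist"; returns the picture (384x512x3 uint8, blue, green, red); there is no depth.
- optics.calibration(name): a dict with "camera_matrix" (3x3 intrinsics, pixels), "R" (3x3) and "t" (3): a world point X has camera coordinates R X + t. Camera axes: x right, y down, z forward; pixel columns grow to the right and rows downward; lengths in m; the calibration is good to about 2 mm. A picture is of the moment at which its call begins: read the wrist's pose just before it. calibration takes no time and is no camera call; for the wrist camera it gives the pose at the moment of the call.
- ticket.hand_in(): hands the job in, once; it reports no verdict.
The state is a dict: "time": time; "joints": joint angles; "dq": joint speeds; "joint_efforts": joint torques, N m; "position": TCP position; "orientation": TCP orientation; "wrist_force": force on the tool from outside, world axes, zero at the start; "wrist_torque": the same for the moment, N m; "opening": opening from 0.0 (shut) to 1.0 (fully open).
Only numpy, scipy, OpenCV 4.12 (cv2) and the standard library are available. Lean on these libraries where they do the work, as an engineer would, in place of code of your own. Each camera call takes 0.05 s, during which the arm holds its last target.

### The job

The three tint bottles lying in the white tray have passed their leak test: lay them gently, one by one, in the top of the gravity-feed magazine so that they roll down and queue behind its gate in packing order, first the blue-capped bottle, then the black-capped one, last the green-capped one, each lying across the chute with its cap on the side away from the red lever. When all three are queued, press the red lever right down and let it come back up, once, so that the blue-capped bottle rolls into the pick-up pocket and the other two move up to the gate. Leave everything else where it stands, the standing orange-capped bottle and the cup in the tray too.

Things in the scene. Friction and masses are not known exactly. Their poses are not given: they have to be found in the camera images.
- magazine: Fixed aluminium bottle chute on a stand, 206 mm wide inside, open at the top and the upper end, sloping at 0.19 rad. Origin on the worktop under its middle; x straight across the chute (-x: red lever side, +x: side for the caps), +y horizontal up the chute, z up. Floor top: z = 100 mm + 0.192 (y + 43 mm), from y = -113 mm (end stop) to y = +119 mm. A bottle laid across it rolls down by itself.
- load (a point): Loading point: on the chute floor, mid-width, magazine (0, +102, 128) mm; a bottle's middle goes one radius above it. Free even with two bottles queued (they end at y = +42 mm). The floor ends 17 mm further up, no lip. Side guides, 3 mm sheet, inner faces at x = +-103 mm, rise 24 mm over the floor, here 37 mm and flared out to +-116 mm.
- gate (a point): Middle of the chute floor at the gate, magazine (0, -43, 100) mm. Right of the low end stands a carton 170 mm tall, flaps to 280 mm. Two steel prongs stand 16 mm out of the floor and hold the first bottle on their uphill (+y) side; its middle then lies at about y = -26 mm, the next two about 45 and 88 mm further up, touching.
- pocket (a point): Pick-up pocket: point on the chute floor between the gate and the rubber-faced end stop, magazine (0, -91, 91) mm. A released bottle comes to rest against the end stop with its middle at about y = -95 mm.
- pad (a point): Middle of the upper face of the red round thumb pad, 36 mm in diameter, of the release lever, outside the chute on its -x side (magazine x = -142 mm). At rest about 119 mm above the worktop; pressed down it drops about 29 mm. The lever turns about an axis along magazine x at y = -14 mm, so the pad tips from 0.30 rad one way to 0.26 rad the other.
- rocker (a joint): Lever angle: 0 at rest (sprung up), grows as the pad is pressed, 0.56 rad at the stop; about 5 N on the pad to start, 8 N at the stop. Past 0.5 rad the gate is below the floor and two keeper prongs hold back the second bottle; the first needs about 1 s to roll into the pocket. Let go, it springs back and the rest roll up to the gate in about 1 s.
- blue_mid (a point): Round plastic bottle, pink, with a blue cap, lying in the tray. 186 mm long with cap; body a plain cylinder 44 mm in diameter over the first 155 mm from the base, then shoulder and 28 mm cap. Point on its axis half-way along its length; z axis points along the bottle from base to cap. 0.13 to 0.25 kg, balance point 8 mm nearer the base. Rolls if nudged.
- blue_cap (a point): Middle of the cap of the blue-capped bottle, on its axis, 78.0 mm from the half-way point.
- black_mid (a point): Round plastic bottle, white with a green label, with a black cap, lying in the tray. 196 mm long with cap; body a plain cylinder 48 mm in diameter over the first 165 mm from the base, then shoulder and 28 mm cap. Point on its axis half-way along its length; z axis points along the bottle from base to cap. 0.13 to 0.25 kg, balance point 8 mm nearer the base. Rolls if nudged.
- black_cap (a point): Middle of the cap of the black-capped bottle, on its axis, 83.0 mm from the half-way point.
- green_mid (a point): Round plastic bottle, cream, with a green cap, lying in the tray. 166 mm long with cap; body a plain cylinder 40 mm in diameter over the first 135 mm from the base, then shoulder and 28 mm cap. Point on its axis half-way along its length; z axis points along the bottle from base to cap. 0.13 to 0.25 kg, balance point 8 mm nearer the base. Rolls if nudged.
- green_cap (a point): Middle of the cap of the green-capped bottle, on its axis, 68.0 mm from the half-way point.
- tray: Fixed shallow white tray, 357 mm (x) by 236 mm (y), floor 3 mm above the worktop, rim 15 mm high. Origin on the worktop, 152 mm from its near edge on its centre line; x away from the robot, y left. The bottles lie across it at about x = -92, 0 and +92 mm in any order, bases near its right edge, caps roughly towards +y. Left of it: a crate of bottles, 280 mm tall, and above that crate a wall fan, 640 mm up.
- orange_mid (a point): Bystander: orange-capped cream bottle, 46 mm in diameter, 216 mm tall, standing in the far right corner of the tray. Point half-way up.
- cup_mid (a point): Bystander: grey-white cup, 66 mm across, 89 mm tall, standing in the far left corner of the tray. Point half-way up.
- redtint: Bystander: pink bottle with a purple-blue cap and a teal label, 52 mm in diameter, 206 mm tall, standing behind the work (it is not one of the three). Origin under it.
- bluetint: Bystander: pink bottle with a purple-blue cap, 44 mm in diameter, 211 mm tall, standing behind the work (it is not one of the three). Origin under it.

How it is judged:
By the outcome, as a careful person would: the job done as asked, in the order asked, and still so for the second after the job is handed in, with the robot touching nothing.
It also fails if it takes over 72 s, if anything falls off the work surface, if the arm or the gripper's body presses on something with over 40 N, if the wrist force passes 120 N, or if a joint passes its speed limit or range.

## Working session

There is one attempt and no reset: what is moved stays moved. The work goes in short steps, Python scripts to look and compute and a tool call to move; the robot and the scene stay as the last step left them, time stands still between calls to the robot, and variables do not carry over. Pictures are saved under pics/ and viewed, and the job is handed in when it is done.

Besides the shell and the picture viewer there is one more tool, called after "Emit:" by a JSON object that holds its "method" and its "body". move_arm: Moves the arm, as the interface text tells. Its arguments: {"type":"object","properties":{"deltas":{"type":"array","items":{"type":"object","properties":{"angular":{"type":"array","items":{"type":"number"}},"travel":{"type":"array","items":{"type":"number"}},"fingers":{"type":"number"}}}},"force":{"type":"number"}},"required":["deltas"]}

```bash
ls; mkdir -p pics
cat > h.py <<'E'
import numpy as np, cv2
from cell import manip, optics, ticket
from scipy.spatial.transform import Rotation as Ro
E
python3 - <<'E'
from h import *
for n in ["scene","top","wrist"]:
    c=optics.calibration(n); im=optics.capture(n); cv2.imwrite(f"pics/{n}0.png",im)
    print(n,np.round(c["camera_matrix"],1).tolist(),np.round(c["R"],3).tolist(),np.round(-c["R"].T@c["t"],3))
s=manip.get_state();print({k:np.round(v,3).tolist() for k,v in s.items()}, manip.finger_overhang)
E
```

```text
pics
scene [[423.3, 0.0, 254.7], [0.0, 423.3, 190.6], [0.0, 0.0, 1.0]] [[-0.513, -0.858, 0.02], [-0.637, 0.365, -0.679], [0.575, -0.361, -0.734]] [0.007 0.497 0.888]
top [[478.8, 0.0, 250.7], [0.0, 478.8, 189.2], [0.0, 0.0, 1.0]] [[-0.027, -1.0, -0.0], [-0.994, 0.027, -0.104], [0.104, -0.003, -0.995]] [0.535 0.082 1.152]
wrist [[345.5, 0.0, 258.2], [0.0, 345.5, 187.7], [0.0, 0.0, 1.0]] [[0.439, -0.899, -0.001], [-0.863, -0.422, 0.279], [-0.252, -0.121, -0.96]] [ 0.388 -0.619  0.384]
{'time': 0.15, 'joints': [1.04, 0.6, -0.003, 1.6, 0.002, 0.943, -0.08], 'dq': [0.001, -0.001, -0.0, -0.002, -0.001, -0.0, -0.001], 'joint_efforts': [0.003, -76.559, 1.499, -25.256, -0.052, 0.015, 0.0], 'position': [0.318, -0.651, 0.237], 'orientation': [-3.06, -0.707, 0.001], 'wrist_force': [0.578, -0.18, -0.705], 'wrist_torque': [0.039, 0.023, -0.019], 'opening': 1.001} 0.019
```

View pics/scene0.png

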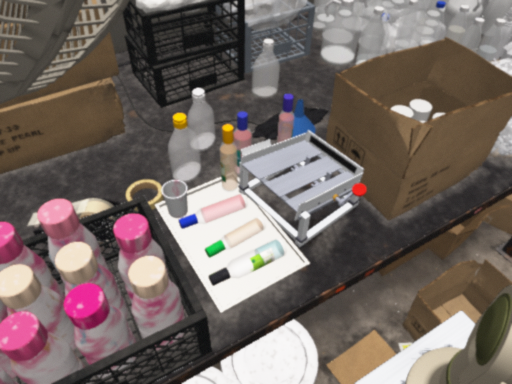

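View pics/top0.png

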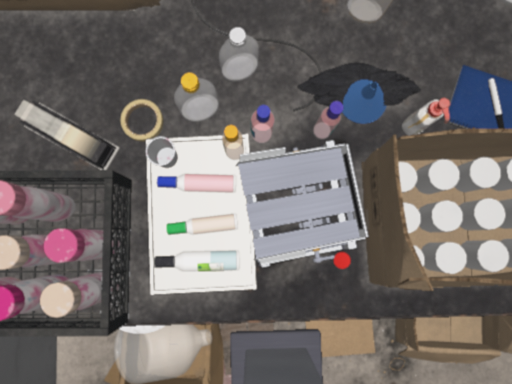

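View pics/wrist0.png

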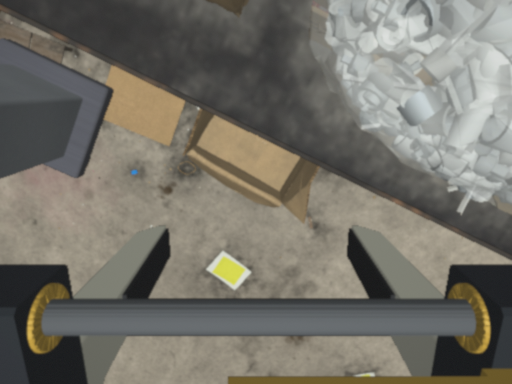

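Run:
```python
import cv2
t=cv2.imread("pics/top0.png");s=cv2.imread("pics/scene0.png")
cv2.imwrite("pics/top_mag.png",cv2.resize(t[130:275,230:375],None,fx=5.2,fy=4.1*1.0,interpolation=cv2.INTER_CUBIC))
cv2.imwrite("pics/top_tray.png",cv2.resize(t[120:300,140:260],None,fx=3.3,fy=3.3,interpolation=cv2.INTER_CUBIC))
cv2.imwrite("pics/sc_mag.png",cv2.resize(s[110:245,235:375],None,fx=5.0,fy=4.4,interpolation=cv2.INTER_CUBIC))
cv2.imwrite("pics/sc_tray.png",cv2.resize(s[170:310,150:310],None,fx=4,fy=4,interpolation=cv2.INTER_CUBIC))
```

```text
(no output)
```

View pics/top_mag.png

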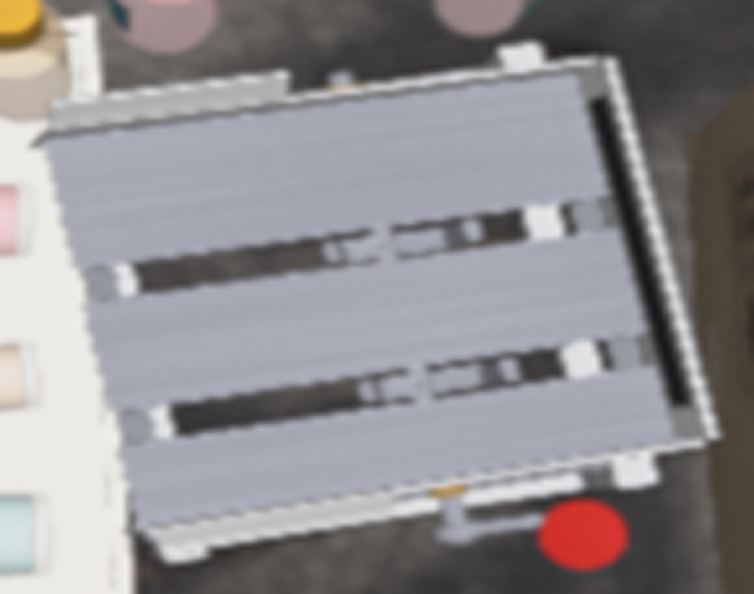

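View pics/top_tray.png

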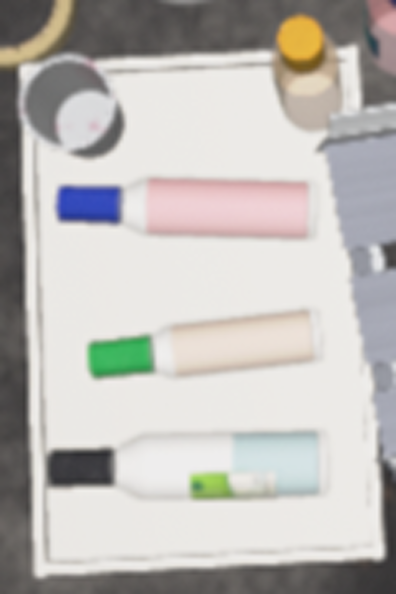

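View pics/sc_mag.png

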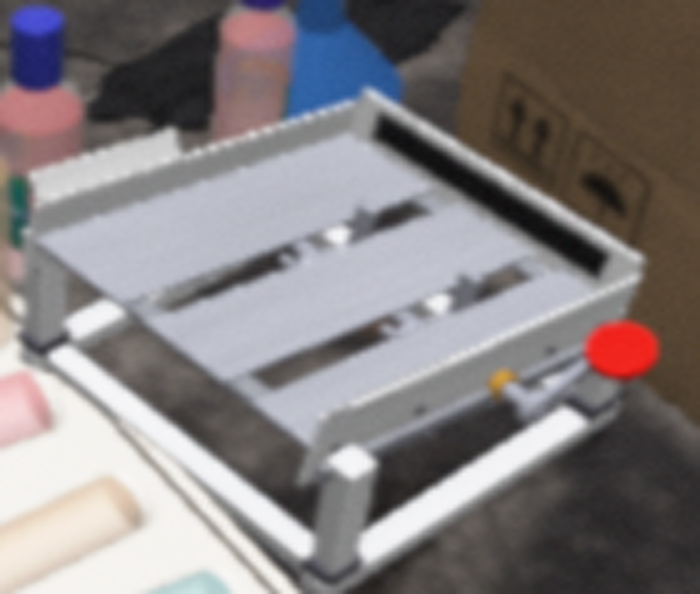

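View pics/sc_tray.png

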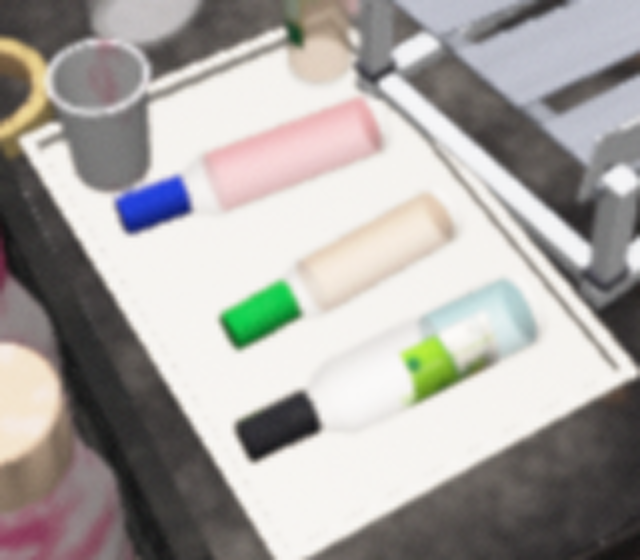

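```bash
cat >> h.py <<'E'
C={n:optics.calibration(n) for n in("top","scene")}
def proj(c,X):
    x=c["camera_matrix"]@(c["R"]@np.asarray(X)+c["t"]); return x[:2]/x[2]
def ray(c,uv):
    d=c["R"].T@np.linalg.solve(c["camera_matrix"],[uv[0],uv[1],1]); return -c["R"].T@c["t"],d/np.linalg.norm(d)
def onz(c,uv,z):
    o,d=ray(c,uv); return o+d*(z-o[2])/d[2]
def tri(obs):
    A=np.zeros((3,3));b=np.zeros(3)
    for c,uv in obs:
        o,d=ray(c,uv);P=np.eye(3)-np.outer(d,d);A+=P;b+=P@o
    X=np.linalg.solve(A,b); return X,max(np.linalg.norm(proj(c,X)-uv) for c,uv in obs)
E
python3 - <<'E'
from h import *
T,S=C["top"],C["scene"]
P={"pad":((342.1,260.5),(359.4,189.5)),"floorfar":((237.7,164.9),(242,163.4)),"floornear":((257.9,257.3),(297.4,211.1)),
"stopfar":((347.7,144.6),(309,130.9)),"stopnear":((367.9,236.6),(363,169.5)),
"bluecap":((167,181.5),(188,221)),"blackcap":((164.5,261.5),(219.25,276.5)),"greencap":((176.7,227.6),(215.25,248.5))}
R={}
for k,(a,b) in P.items():
    X,e=tri([(T,a),(S,b)]);R[k]=X;print(k,np.round(X*1000,1),round(e,2))
for k,a,b,r in (("blue",(157.6,181.2),(235.8,183.3),22),("green",(167,228.5),(236.4,221.5),20),("black",(155.2,261.5),(238.8,260.6),24)):
    p=onz(T,a,.003+r/1e3);q=onz(T,b,.003+r/1e3);print(k,np.round(p*1e3,1),np.round(q*1e3,1),"len",np.linalg.norm(p-q)*1e3,"mid",np.round((p+q)*500,1),"yaw",np.degrees(np.arctan2(*(p-q)[[1,0]])))
# magazine fit
from scipy.optimize import least_squares
M={"floorfar":(103,119,131.1),"floornear":(-103,119,131.1)}
def f(v,full=False):
    r=[]
    for k,m in M.items():
        X=np.array([v[0],v[1],0])+Ro.from_euler('z',v[2]).apply(np.array(m)/1e3)
        for c,uv in zip((T,S),P[k]): r+=list(proj(c,X)-uv)
    return np.array(r)
s=least_squares(f,[.5,-.1,0.1]);print(s.x*[1e3,1e3,57.3],s.fun.round(1))
Rm=Ro.from_euler('z',s.x[2])
for k in R: 
  if k[0] in "psf": print(k,np.round(Rm.inv().apply(R[k]-np.r_[s.x[:2],0])*1e3,1))
E
```

```text
pad [ 484.6 -112.4  116.3] 0.07
floorfar [694.8 105.9 135.5] 0.14
floornear [497.2  68.4 126.5] 0.29
stopfar [ 735.6 -137.3  115.9] 0.43
stopnear [ 534.8 -169.4  116. ] 0.56
bluecap [677.1 277.3  24.9] 0.24
blackcap [489.5 284.5  26. ] 0.15
greencap [567.3 255.5  21.9] 0.02
blue [678.1 299.1  25. ] [668.  113.9  25. ] len 185.47988615262068 mid [673.1 206.5  25. ] yaw 86.8799031180179
green [565.8 278.2  23. ] [577.7 114.7  23. ] len 163.91245602522594 mid [571.8 196.4  23. ] yaw 94.18191151555608
black [489.9 305.6  27. ] [486.7 111.2  27. ] len 194.44157645252477 mid [488.3 208.4  27. ] yaw 89.0416422679626
[617.4243086  -29.88941388  10.15691117] [ 0.1 -1.1 -0.3  0.5 -0.5  0.9  0.7 -0.5]
pad [-145.3  -57.8  116.3]
floorfar [100.2 120.  135.5]
floornear [-101.   117.9  126.5]
stopfar [  97.4 -126.6  115.9]
stopnear [-105.9 -122.7  116. ]
```

```bash
cat > ov.py <<'E'
import sys
from h import *
def fl(y): return 100+.192*(y+43)
def overlay(name,c,im,v,box,k,out):
    im=im[box[1]:box[3],box[0]:box[2]]
    im=cv2.resize(im,None,fx=k,fy=k,interpolation=cv2.INTER_CUBIC)
    R=Ro.from_euler('z',v[2])
    def pt(m):
        X=np.array([v[0],v[1],0])+R.apply(np.array(m)/1e3); u=proj(c,X); return ((u-np.array(box[:2])+.5)*k-.5)
    L=[[(103,119,fl(119)),(103,-113,fl(-113)),(-103,-113,fl(-113)),(-103,119,fl(119)),(103,119,fl(119))],
       [(103,-113,fl(-113)+24),(103,50,fl(50)+24)],[(-103,-113,fl(-113)+24),(-103,50,fl(50)+24)],[(-103,-43,100),(103,-43,100)]]
    for l in L: cv2.polylines(im,[np.int32([pt(p) for p in l])],False,(0,0,255),1)
    a=np.linspace(0,6.283,40)
    cv2.imwrite(out,im)
E
python3 - <<'E'
from ov import *
v=[.6174,-.0299,.1773]
overlay("t",C["top"],cv2.imread("pics/top0.png"),v,(230,130,375,275),4,"pics/ovt.png")
overlay("s",C["scene"],cv2.imread("pics/scene0.png"),v,(235,110,375,245),4,"pics/ovs.png")
E
```

```text
(no output)
```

View pics/ovt.png

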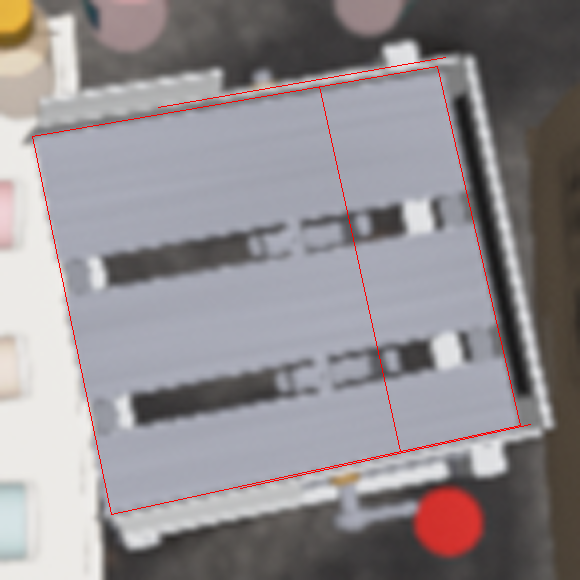

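View pics/ovs.png

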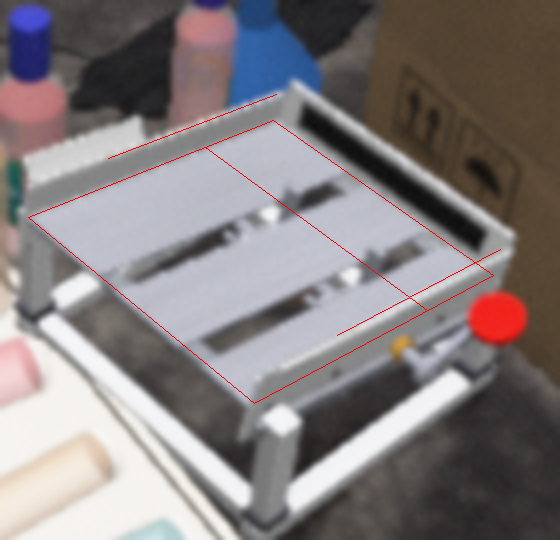

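```bash
cat >> h.py <<'E'
def goto(p,yaw,s=None,tilt=None):
    """p m, yaw deg of tool y axis; tool down. prints travel cm / angular deg from current pose"""
    s=s or manip.get_state()
    R0=Ro.from_rotvec(s["orientation"]); y=np.radians(yaw)
    Y=np.array([np.cos(y),np.sin(y),0]);Z=np.array([0,0,-1.]);X=np.cross(Y,Z)
    R1=Ro.from_matrix(np.c_[X,Y,Z])
    t=R0.inv().apply(np.array(p)-s["position"])*100; w=(R0.inv()*R1).as_rotvec(degrees=True)
    print("travel",np.round(t,2).tolist(),"angular",np.round(w,1).tolist())
def st():
    s=manip.get_state();R=Ro.from_rotvec(s["orientation"]).as_matrix()
    print("t",round(s["time"],2),"pos",np.round(s["position"],4),"yaw_y",np.degrees(np.arctan2(R[1,1],R[0,1])).round(1),"z",R[:,2].round(3),"F",np.round(s["wrist_force"],1),"open",round(s["opening"],3),"q",np.round(s["joints"],2));return s
E
python3 - <<'E'
from h import *
T,S=C["top"],C["scene"]
print("orange cap",tri([(T,(231,132)),(S,(227.5,130))]))
# box flaps
s=st()
goto([.5,-.35,.40],-3,s)
goto([.60,.17,.33],-3,s)
goto([.6727,.1985,.2],-3,s)
E
```

```text
orange cap (array([0.75015834, 0.11597976, 0.21001422]), np.float64(0.17692443673822467))
t 0.15 pos [ 0.3177 -0.6513  0.237 ] yaw_y -64.0 z [-0.001  0.001 -1.   ] F [ 0.6 -0.2 -0.7] open 1.001 q [ 1.04  0.6  -0.    1.6   0.    0.94 -0.08]
travel [29.6, -19.11, -16.28] angular [-0.1, -0.0, -61.0]
travel [61.38, -61.45, -9.24] angular [-0.1, -0.0, -61.0]
travel [69.17, -60.81, 3.76] angular [-0.1, -0.0, -61.0]
```

Emit:
{"method": "move_arm", "body": {"deltas": [{"angular":[0,0,-8],"travel":[1,-1,-5],"fingers":0},{"angular":[0,0,-16],"travel":[2,-2,-10],"fingers":0},{"angular":[0,0,-24],"travel":[6,-5,-14],"fingers":0},{"angular":[0,0,-32],"travel":[10,-8,-16.5],"fingers":0},{"angular":[0,0,-40],"travel":[14,-11,-16.5],"fingers":0},{"angular":[0,0,-48],"travel":[18,-14,-16.5],"fingers":0},{"angular":[0,0,-56],"travel":[22,-17,-16.5],"fingers":0},{"angular":[0,0,-61],"travel":[26,-20.5,-16.5],"fingers":0}]}}

```text
time: 0.95
position: [0.4528, -0.3726, 0.4023]
orientation: [-2.273, -2.168, -0.0]
wrist_force: [-0.1, 0.3, -1.2]
opening: 1.001
```

Run:
```python
from h import *
s=st()
goto([.5,.0,.38],-3,s)
goto([.60,.17,.33],-3,s)
```

```text
t 0.95 pos [ 0.4528 -0.3726  0.4023] yaw_y -2.7 z [-0.     0.001 -1.   ] F [-0.1  0.3 -1.2] open 1.001 q [ 0.84  0.3  -0.34  1.7   0.11  1.16  0.43]
travel [37.43, 2.97, 2.25] angular [-0.0, -0.0, 0.3]
travel [54.88, 12.16, 7.26] angular [-0.0, -0.0, 0.3]
```

Emit:
{"method": "move_arm", "body": {"deltas": [{"angular":[0,0,0],"travel":[5,1,0],"fingers":0},{"angular":[0,0,0],"travel":[10,2,0],"fingers":0},{"angular":[0,0,0],"travel":[15,3,1],"fingers":0},{"angular":[0,0,0],"travel":[20,4,2],"fingers":0},{"angular":[0,0,0],"travel":[25,5,3],"fingers":0},{"angular":[0,0,0],"travel":[30,6,4],"fingers":0},{"angular":[0,0,0],"travel":[34.5,8,5],"fingers":0},{"angular":[0,0,0],"travel":[39,10,6],"fingers":0}]}}

```text
time: 1.75
position: [0.5658, 0.0036, 0.3446]
orientation: [-2.273, -2.168, -0.0]
wrist_force: [-0.0, -0.2, 0.2]
opening: 1.0
```

Run:
```python
from h import *
from ov import overlay
s=st()
c=optics.calibration("wrist");im=optics.capture("wrist");cv2.imwrite("pics/w1.png",im)
np.savez("pics/w1.npz",**c)
print(np.round(-c["R"].T@c["t"],3))
overlay("w",c,im,[.6174,-.0299,.1773],(0,0,512,384),1.5,"pics/w1o.png")
```

```text
t 1.75 pos [0.5658 0.0036 0.3446] yaw_y -2.7 z [-0.  0. -1.] F [-0.  -0.2  0.2] open 1.0 q [ 0.26  0.33 -0.5   1.82  0.18  1.04 -0.35]
[0.571 0.08  0.492]
```

View pics/w1o.png

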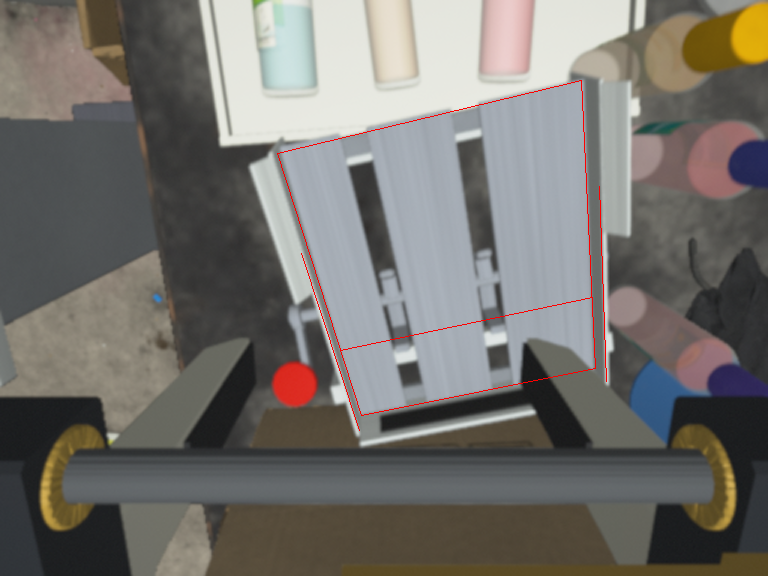

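Run:
```python
from h import *
c=dict(np.load("pics/w1.npz"))
print("pad",tri([(C["top"],(342.1,260.5)),(C["scene"],(359.4,189.5)),(c,(195.8,255.8))]))
v=np.array([.6174,-.0299,0]);R=Ro.from_euler('z',.1773)
print("pad pred",v+R.apply([-.142,-.058,.119]),"load",v+R.apply([0,.102,.128]))
# base check vs w1
for n,b in (("blue",(505,77)),("green",(397,83)),("black",(290,92))): print(n,onz(c,np.array(b)/1.5,.025))
goto([.6727,.1985,.15],-3)
goto([.6727,.1985,.03],-3)
```

```text
pad (array([ 0.48518133, -0.11247551,  0.11482878]), np.float64(1.0350000172031883))
pad pred [ 0.48785567 -0.11203566  0.119     ] load [0.59941  0.070501 0.128   ]
blue [0.67110931 0.11873267 0.025     ]
green [0.58017326 0.11827801 0.025     ]
black [0.48927047 0.11539891 0.025     ]
travel [18.88, 9.73, 19.44] angular [0.0, -0.3, 0.8]
travel [18.81, 9.73, 31.44] angular [0.0, -0.3, 0.8]
```

Emit:
{"method": "move_arm", "body": {"deltas": [{"angular":[0,0,0],"travel":[4.5,2,0],"fingers":0.15},{"angular":[0,0,0],"travel":[9,4,1],"fingers":0.15},{"angular":[0,0,0],"travel":[13,6.5,3],"fingers":0.15},{"angular":[0,0,0],"travel":[17,9,5],"fingers":0.15},{"angular":[0,0,0],"travel":[18.8,9.7,9],"fingers":0.15},{"angular":[0,0,0],"travel":[18.8,9.7,13],"fingers":0.15},{"angular":[0,0,0],"travel":[18.8,9.7,16],"fingers":0.15},{"angular":[0,0,0],"travel":[18.8,9.7,18],"fingers":0.15}]}}

```text
time: 2.6
position: [0.6712, 0.1972, 0.161]
orientation: [-2.259, -2.175, -0.001]
wrist_force: [-0.0, -0.3, 0.7]
opening: 0.852
```

Run:
```python
from h import *
s=st()
c=optics.calibration("wrist");im=optics.capture("wrist");cv2.imwrite("pics/w2.png",im)
goto([.6727,.1985,.03],-3)
```

```text
t 2.6 pos [0.6712 0.1972 0.161 ] yaw_y -2.2 z [-0.003  0.005 -1.   ] F [-0.  -0.3  0.7] open 0.852 q [-0.1   0.68 -0.43  1.71  0.36  0.83 -0.73]
travel [0.17, 0.32, 12.86] angular [-0.4, -0.2, 0.8]
```

View pics/w2.png

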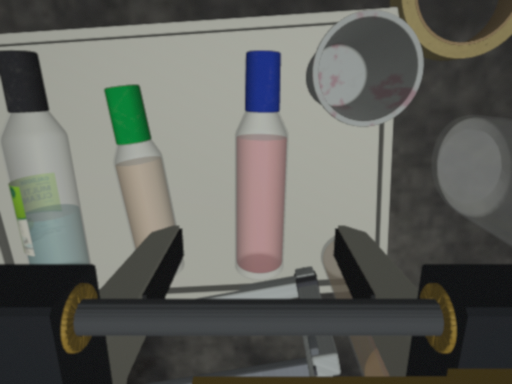

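Emit:
{"method": "move_arm", "body": {"deltas": [{"angular":[-0.4,-0.2,0.8],"travel":[0.1,0.2,4],"fingers":0.15},{"angular":[-0.4,-0.2,0.8],"travel":[0.2,0.2,8],"fingers":0.15},{"angular":[-0.4,-0.2,0.8],"travel":[0.2,0.2,11.5],"fingers":0.15},{"angular":[-0.4,-0.2,0.8],"travel":[0.2,0.2,12.9],"fingers":0.15},{"angular":[-0.4,-0.2,0.8],"travel":[0.2,0.2,12.9],"fingers":0.3},{"angular":[-0.4,-0.2,0.8],"travel":[0.2,0.2,12.9],"fingers":0.45},{"angular":[-0.4,-0.2,0.8],"travel":[0.2,0.2,12.9],"fingers":0.65},{"angular":[-0.4,-0.2,0.8],"travel":[0.2,0.2,12.9],"fingers":0.65}], "force": 18}}

```text
time: 3.45
position: [0.6725, 0.1991, 0.0315]
orientation: [2.278, 2.161, 0.004]
wrist_force: [-0.1, -0.2, -0.5]
opening: 0.553
```

Run:
```python
from h import *
s=st()
```

```text
t 3.45 pos [0.6725 0.1991 0.0315] yaw_y -3.0 z [ 0.003  0.001 -1.   ] F [-0.1 -0.2 -0.5] open 0.553 q [-0.16  0.83 -0.35  1.77  0.45  0.62 -0.82]
```

Emit:
{"method": "move_arm", "body": {"deltas": [{"angular":[0,0,0],"travel":[0,0,0],"fingers":0.75},{"angular":[0,0,0],"travel":[0,0,0],"fingers":0.75},{"angular":[0,0,0],"travel":[0,0,0],"fingers":0.75},{"angular":[0,0,0],"travel":[0,0,-2],"fingers":0.75},{"angular":[0,0,0],"travel":[0,0,-6],"fingers":0.75},{"angular":[0,0,0],"travel":[0,0,-11],"fingers":0.75},{"angular":[0,0,0],"travel":[0,0,-16],"fingers":0.75},{"angular":[0,0,0],"travel":[0,0,-21],"fingers":0.75}], "force": 18}}

```text
time: 4.25
position: [0.6713, 0.1987, 0.2433]
orientation: [2.278, 2.162, 0.003]
wrist_force: [0.9, -0.3, -1.7]
opening: 0.467
```

Run:
```python
from h import *
s=st()
c=optics.calibration("wrist");im=optics.capture("wrist");cv2.imwrite("pics/w3.png",im)
im=optics.capture("scene");cv2.imwrite("pics/s3.png",im[60:300,100:420].repeat(2,0).repeat(2,1))
```

```text
t 4.25 pos [0.6713 0.1987 0.2433] yaw_y -3.0 z [ 0.002  0.    -1.   ] F [ 0.9 -0.3 -1.7] open 0.467 q [-0.08  0.6  -0.46  1.64  0.31  0.98 -0.7 ]
```

View pics/w3.png

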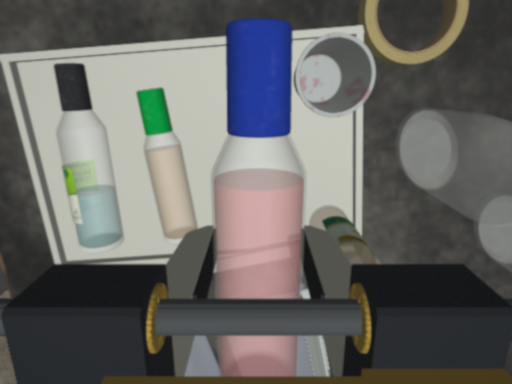

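View pics/s3.png

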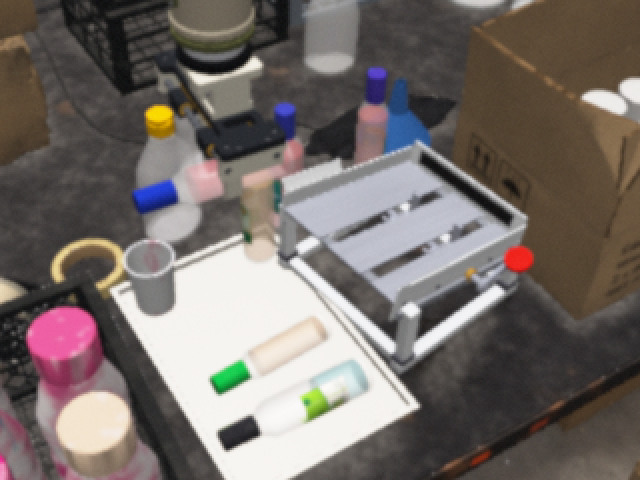

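Run:
```python
from h import *
v=np.array([.6174,-.0299,0]);R=Ro.from_euler('z',.1773)
p=v+R.apply([-.008,.102,0])
goto([p[0],p[1],.275],-79.8)
c=optics.calibration("wrist")
s=manip.get_state();Rt=Ro.from_rotvec(s["orientation"])
for x in (.101,.1,.093,.086,.071,-.085):
    print(x,proj(c,np.array(s["position"])+Rt.apply([x,0,.0065])), proj(c,np.array(s["position"])+Rt.apply([x,0,.0065-.014])))
```

```text
travel [-13.56, -7.56, -2.74] angular [0.4, -0.8, 76.8]
0.101 [255.89055498  23.95417659] [255.62119757  17.24492067]
0.1 [255.89445946  26.63515358] [255.62610407  20.22358274]
0.093 [255.92136362  45.10866271] [255.65985694  40.71443609]
0.086 [255.9475418   63.08368568] [255.69260574  60.59573977]
0.071 [256.00132607 100.01420396] [255.75960263 101.26853983]
-0.085 [256.4220251  388.88361562] [256.27067542 411.53311379]
```

Emit:
{"method": "move_arm", "body": {"deltas": [{"angular":[0,0,4],"travel":[0,0,-3],"fingers":0.75},{"angular":[0,0,12],"travel":[-1,-0.5,-3.2],"fingers":0.75},{"angular":[0,0,20],"travel":[-3,-1.5,-3.2],"fingers":0.75},{"angular":[0,0,28],"travel":[-5.5,-3,-3.2],"fingers":0.75},{"angular":[0,0,36],"travel":[-8,-4.5,-3.2],"fingers":0.75},{"angular":[0,0,44],"travel":[-10.5,-6,-3.2],"fingers":0.75},{"angular":[0,0,52],"travel":[-12.5,-7,-3],"fingers":0.75},{"angular":[0,0,60],"travel":[-13.6,-7.6,-2.7],"fingers":0.75}]}}

```text
time: 5.15
position: [0.5897, 0.0664, 0.274]
orientation: [-3.057, -0.721, -0.02]
wrist_force: [0.2, -0.4, -2.4]
opening: 0.467
```

Run:
```python
from h import *
v=np.array([.6174,-.0299,0]);R=Ro.from_euler('z',.1773)
p=v+R.apply([-.008,.102,0])
st()
goto([p[0],p[1],.22],-79.8)
```

```text
t 5.15 pos [0.5897 0.0664 0.274 ] yaw_y -63.5 z [ 0.012  0.003 -1.   ] F [ 0.2 -0.4 -2.4] open 0.467 q [-0.05  0.4  -0.21  1.87  0.11  0.87 -1.43]
travel [0.22, -0.17, 5.4] angular [0.0, -0.7, 16.3]
```

Emit:
{"method": "move_arm", "body": {"deltas": [{"angular":[0,0,8],"travel":[0.1,-0.1,0.5],"fingers":0.75},{"angular":[0,-0.7,16.3],"travel":[0.2,-0.2,1.5],"fingers":0.75},{"angular":[0,-0.7,16.3],"travel":[0.2,-0.2,3],"fingers":0.75},{"angular":[0,-0.7,16.3],"travel":[0.2,-0.2,5],"fingers":0.75},{"angular":[0,-0.7,16.3],"travel":[0.2,-0.2,7],"fingers":0.75},{"angular":[0,-0.7,16.3],"travel":[0.2,-0.2,8.6],"fingers":0.75},{"angular":[0,-0.7,16.3],"travel":[0.2,-0.2,9.2],"fingers":0.75},{"angular":[0,-0.7,16.3],"travel":[0.2,-0.2,9.4],"fingers":0.75}]}}

```text
time: 5.95
position: [0.5912, 0.0694, 0.179]
orientation: [3.128, 0.28, -0.002]
wrist_force: [0.3, -0.3, -1.5]
opening: 0.471
```

Run:
```python
from h import *
v=np.array([.6174,-.0299,0]);R=Ro.from_euler('z',.1773)
p=v+R.apply([-.008,.102,0])
st()
goto([p[0],p[1],.1565],-79.8)
im=optics.capture("scene");cv2.imwrite("pics/s4.png",im[80:260,200:400].repeat(3,0).repeat(3,1))
im=optics.capture("top");cv2.imwrite("pics/t4.png",im[110:290,200:400].repeat(3,0).repeat(3,1))
```

```text
t 5.95 pos [0.5912 0.0694 0.179 ] yaw_y -79.8 z [-0.001 -0.001 -1.   ] F [ 0.3 -0.3 -1.5] open 0.471 q [-0.12  0.52 -0.13  1.95  0.1   0.68 -1.71]
travel [0.03, 0.03, 2.25] angular [0.0, 0.1, 0.0]
```

View pics/s4.png

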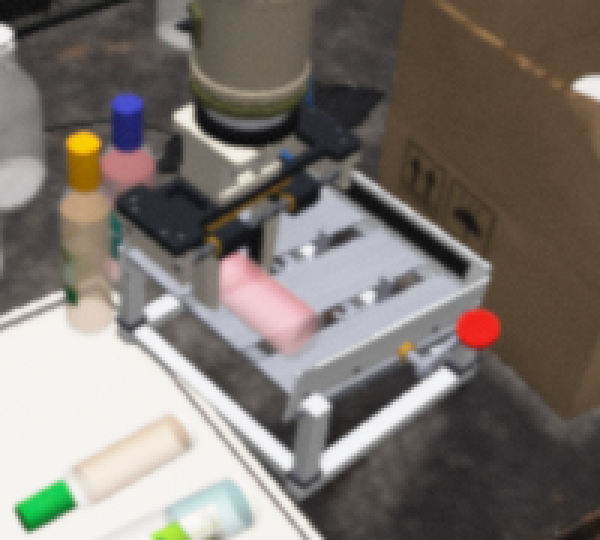

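View pics/t4.png

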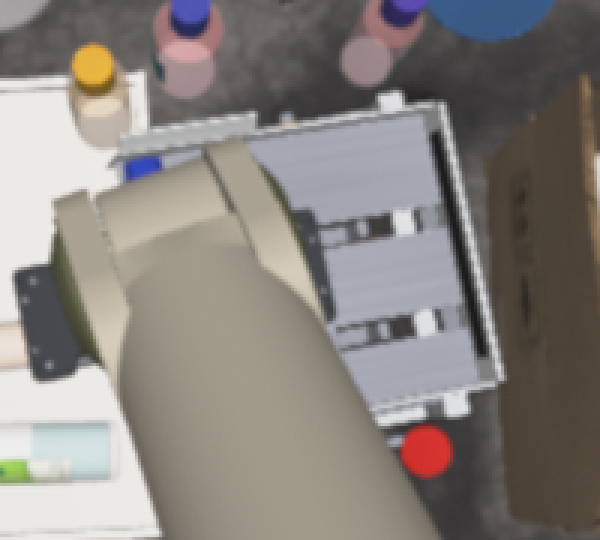

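Emit:
{"method": "move_arm", "body": {"deltas": [{"angular":[0,0,0],"travel":[0,0,0.6],"fingers":0.75},{"angular":[0,0,0],"travel":[0,0,1.1],"fingers":0.75},{"angular":[0,0,0],"travel":[0,0,1.5],"fingers":0.75},{"angular":[0,0,0],"travel":[0,0,1.8],"fingers":0.75},{"angular":[0,0,0],"travel":[0,0,2.0],"fingers":0.75},{"angular":[0,0,0],"travel":[0,0,2.1],"fingers":0.75},{"angular":[0,0,0],"travel":[0,0,2.2],"fingers":0.75},{"angular":[0,0,0],"travel":[0,0,2.2],"fingers":0.75}]}}

```text
time: 6.85
position: [0.5918, 0.0694, 0.158]
orientation: [3.129, 0.28, 0.001]
wrist_force: [0.1, 0.6, -1.0]
opening: 0.468
```

Run:
```python
from h import *
st()
```

```text
t 6.85 pos [0.5918 0.0694 0.158 ] yaw_y -79.8 z [ 0.001 -0.001 -1.   ] F [ 0.1  0.6 -1. ] open 0.468 q [-0.13  0.55 -0.12  1.97  0.11  0.63 -1.71]
```

Emit:
{"method": "move_arm", "body": {"deltas": [{"angular":[0,0,0],"travel":[0,0,0.05],"fingers":0.75},{"angular":[0,0,0],"travel":[0,0,0.1],"fingers":0.75},{"angular":[0,0,0],"travel":[0,0,0.15],"fingers":0.75},{"angular":[0,0,0],"travel":[0,0,0.2],"fingers":0.75},{"angular":[0,0,0],"travel":[0,0,0.2],"fingers":0.75},{"angular":[0,0,0],"travel":[0,0,0.2],"fingers":0.75},{"angular":[0,0,0],"travel":[0,0,0.2],"fingers":0.75},{"angular":[0,0,0],"travel":[0,0,0.2],"fingers":0.75}]}}

```text
time: 7.65
position: [0.5919, 0.0694, 0.1572]
orientation: [3.128, 0.28, 0.002]
wrist_force: [-3.5, -0.8, 9.5]
opening: 0.462
```

Run:
```python
from h import *
st()
```

```text
t 7.65 pos [0.5919 0.0694 0.1572] yaw_y -79.8 z [ 0.002 -0.001 -1.   ] F [-3.5 -0.8  9.5] open 0.462 q [-0.13  0.55 -0.12  1.97  0.11  0.63 -1.71]
```

Emit:
{"method": "move_arm", "body": {"deltas": [{"angular":[0,0,0],"travel":[0,0,0],"fingers":0.5},{"angular":[0,0,0],"travel":[0,0,0],"fingers":0.4},{"angular":[0,0,0],"travel":[0,0,0],"fingers":0.35},{"angular":[0,0,0],"travel":[0,0,0],"fingers":0.35},{"angular":[0,0,0],"travel":[0,0,-0.5],"fingers":0.35},{"angular":[0,0,0],"travel":[0,0,-1.5],"fingers":0.35},{"angular":[0,0,0],"travel":[0,0,-3],"fingers":0.35},{"angular":[0,0,0],"travel":[0,0,-5],"fingers":0.35}]}}

```text
time: 8.45
position: [0.5915, 0.0695, 0.2078]
orientation: [3.128, 0.28, 0.001]
wrist_force: [-0.6, 0.6, 0.3]
opening: 0.649
```

Run:
```python
from h import *
s=st()
goto([.488,.200,.27],-1,s)
im=optics.capture("scene");cv2.imwrite("pics/s5.png",im[80:260,200:400].repeat(3,0).repeat(3,1))
```

```text
t 8.45 pos [0.5915 0.0695 0.2078] yaw_y -79.8 z [ 0.001 -0.001 -1.   ] F [-0.6  0.6  0.3] open 0.649 q [-0.12  0.48 -0.13  1.93  0.09  0.74 -1.7 ]
travel [-7.87, -14.68, -6.23] angular [0.1, 0.0, -78.8]
```

View pics/s5.png

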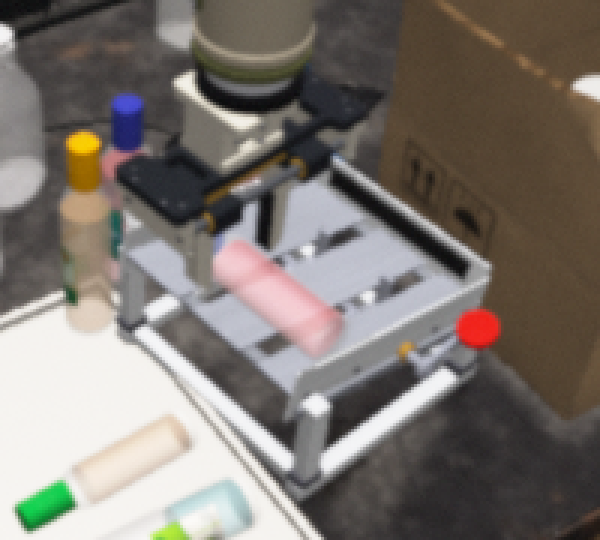

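Emit:
{"method": "move_arm", "body": {"deltas": [{"angular":[0,0,0],"travel":[0,0,-4],"fingers":0.3},{"angular":[0,0,-8],"travel":[0,-1,-6.2],"fingers":0.2},{"angular":[0,0,-16],"travel":[-1,-4,-6.2],"fingers":0.15},{"angular":[0,0,-24],"travel":[-2.5,-7,-6.2],"fingers":0.15},{"angular":[0,0,-32],"travel":[-4.5,-10,-6.2],"fingers":0.15},{"angular":[0,0,-40],"travel":[-6.5,-13,-6.2],"fingers":0.15},{"angular":[0,0,-48],"travel":[-7.9,-14.7,-6.2],"fingers":0.15},{"angular":[0,0,-56],"travel":[-7.9,-14.7,-5],"fingers":0.15}]}}

```text
time: 9.3
position: [0.4873, 0.2035, 0.2628]
orientation: [2.62, 1.728, 0.013]
wrist_force: [1.3, -0.9, 0.1]
opening: 0.849
```

Run:
```python
from h import *
s=st()
goto([.488,.2004,.15],-1,s)
im=optics.capture("scene");cv2.imwrite("pics/s6.png",im[80:260,200:400].repeat(3,0).repeat(3,1))
im=optics.capture("top");cv2.imwrite("pics/t6.png",im[110:290,200:400].repeat(3,0).repeat(3,1))
```

```text
t 9.3 pos [0.4873 0.2035 0.2628] yaw_y -23.2 z [ 0.008  0.002 -1.   ] F [ 1.3 -0.9  0.1] open 0.849 q [-0.18  0.36 -0.43  2.01  0.21  0.81 -1.13]
travel [-0.31, 0.11, 11.28] angular [0.4, -0.2, -22.2]
```

View pics/s6.png

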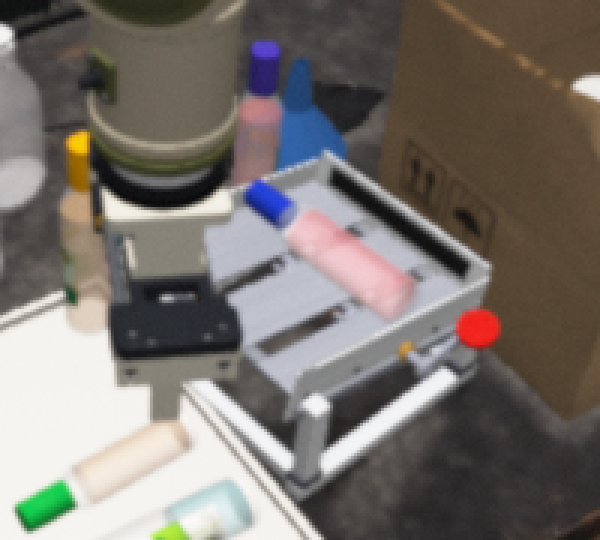

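View pics/t6.png

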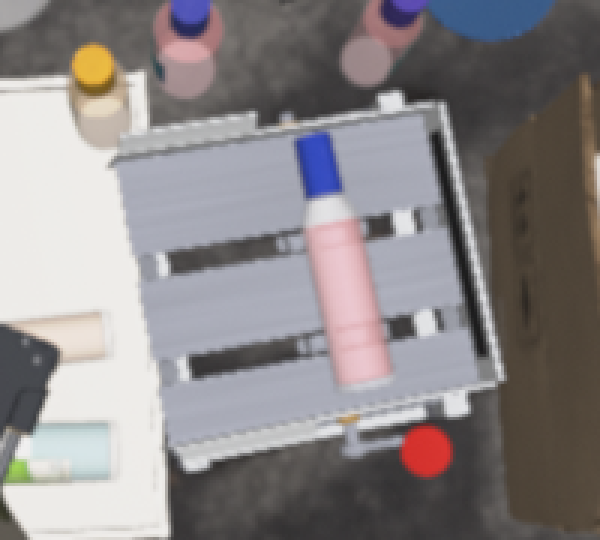

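Emit:
{"method": "move_arm", "body": {"deltas": [{"angular":[0,0,-8],"travel":[-0.1,0,2],"fingers":0.27},{"angular":[0,0,-16],"travel":[-0.2,0.1,5],"fingers":0.27},{"angular":[0.4,-0.2,-22.2],"travel":[-0.3,0.1,9],"fingers":0.27},{"angular":[0.4,-0.2,-22.2],"travel":[-0.3,0.1,12],"fingers":0.27},{"angular":[0.4,-0.2,-22.2],"travel":[-0.3,0.1,13],"fingers":0.27},{"angular":[0.4,-0.2,-22.2],"travel":[-0.3,0.1,14],"fingers":0.27},{"angular":[0.4,-0.2,-22.2],"travel":[-0.3,0.1,14.5],"fingers":0.27},{"angular":[0.4,-0.2,-22.2],"travel":[-0.3,0.1,14.5],"fingers":0.27}]}}

```text
time: 10.2
position: [0.489, 0.1975, 0.116]
orientation: [2.249, 2.193, -0.004]
wrist_force: [-0.8, -0.2, -0.1]
opening: 0.731
```

Run:
```python
from h import *
s=st()
goto([.488,.2004,.033],-1,s)
im=optics.capture("wrist");cv2.imwrite("pics/w7.png",im)
```

```text
t 10.2 pos [0.489  0.1975 0.116 ] yaw_y -1.4 z [-0.002 -0.002 -1.   ] F [-0.8 -0.2 -0.1] open 0.731 q [-0.21  0.57 -0.4   2.14  0.44  0.51 -0.97]
travel [0.3, -0.09, 8.3] angular [-0.1, 0.1, -0.4]
```

View pics/w7.png

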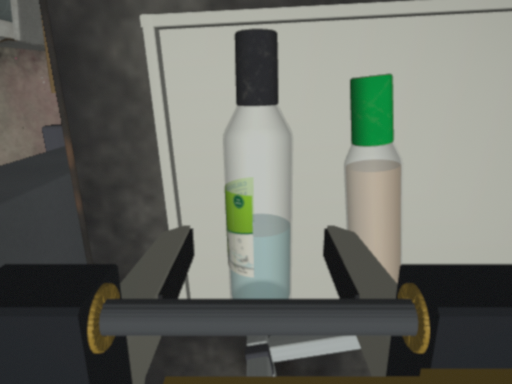

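Emit:
{"method": "move_arm", "body": {"deltas": [{"angular":[0,0,0],"travel":[0.3,0,4],"fingers":0.27},{"angular":[0,0,0],"travel":[0.3,-0.1,7],"fingers":0.27},{"angular":[0,0,-0.4],"travel":[0.3,-0.1,8.2],"fingers":0.27},{"angular":[0,0,-0.4],"travel":[0.3,-0.1,8.3],"fingers":0.4},{"angular":[0,0,-0.4],"travel":[0.3,-0.1,8.3],"fingers":0.55},{"angular":[0,0,-0.4],"travel":[0.3,-0.1,8.3],"fingers":0.7},{"angular":[0,0,-0.4],"travel":[0.3,-0.1,8.3],"fingers":0.7},{"angular":[0,0,-0.4],"travel":[0.3,-0.1,8.3],"fingers":0.7}]}}

```text
time: 11.05
position: [0.4888, 0.2007, 0.0346]
orientation: [2.241, 2.2, -0.001]
wrist_force: [-0.1, -0.4, 8.7]
opening: 0.511
```

Run:
```python
from h import *
s=st()
```

```text
t 11.05 pos [0.4888 0.2007 0.0346] yaw_y -1.1 z [ 0.    -0.001 -1.   ] F [-0.1 -0.4  8.7] open 0.511 q [-0.32  0.7  -0.27  2.18  0.56  0.33 -1.07]
```

Emit:
{"method": "move_arm", "body": {"deltas": [{"angular":[0,0,0],"travel":[0,0,0],"fingers":0.75},{"angular":[0,0,0],"travel":[0,0,-1],"fingers":0.75},{"angular":[0,0,0],"travel":[0,0,-4],"fingers":0.75},{"angular":[0,0,0],"travel":[0,0,-8],"fingers":0.75},{"angular":[0,0,0],"travel":[0,0,-13],"fingers":0.75},{"angular":[0,0,0],"travel":[0,0,-18],"fingers":0.75},{"angular":[0,0,6],"travel":[0,0,-22],"fingers":0.75},{"angular":[0,0,14],"travel":[0,0,-25],"fingers":0.75}]}}

```text
time: 11.85
position: [0.4885, 0.2008, 0.2881]
orientation: [2.497, 1.905, 0.003]
wrist_force: [0.8, -0.0, -2.2]
opening: 0.511
```

Run:
```python
from h import *
v=np.array([.6174,-.0299,0]);R=Ro.from_euler('z',.1773)
p=v+R.apply([-.008,.102,0])
s=st()
goto([p[0],p[1],.275],-79.8,s)
c=optics.calibration("wrist")
im=optics.capture("wrist");cv2.imwrite("pics/w8.png",im)
Rt=Ro.from_rotvec(s["orientation"])
for x in (.102,.106,.11): print(x,proj(c,np.array(s["position"])+Rt.apply([x,0,.0076-.014])))
```

```text
t 11.85 pos [0.4885 0.2008 0.2881] yaw_y -15.3 z [ 0.002  0.001 -1.   ] F [ 0.8 -0.  -2.2] open 0.511 q [-0.12  0.34 -0.5   1.97  0.21  0.88 -0.99]
travel [-9.98, 13.41, 1.33] angular [0.1, -0.1, 64.5]
0.102 [254.96295811  15.57115772]
0.106 [254.93762796   3.59033443]
0.11 [254.91184804  -8.60322837]
```

View pics/w8.png

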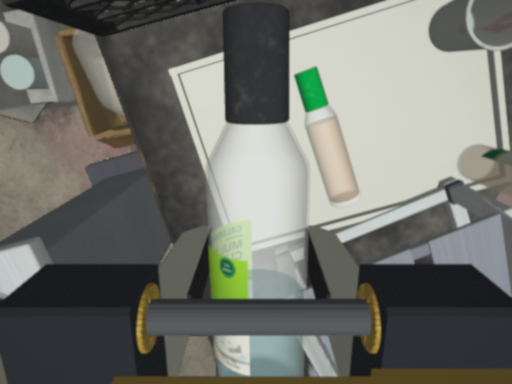

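Emit:
{"method": "move_arm", "body": {"deltas": [{"angular":[0,0,8],"travel":[-1,1.5,0],"fingers":0.75},{"angular":[0,0,16],"travel":[-2.5,3.5,0],"fingers":0.75},{"angular":[0,0,24],"travel":[-4,5.5,0],"fingers":0.75},{"angular":[0,0,32],"travel":[-5.5,7.5,0],"fingers":0.75},{"angular":[0,0,40],"travel":[-7,9.5,0],"fingers":0.75},{"angular":[0,0,48],"travel":[-8.5,11.5,0],"fingers":0.75},{"angular":[0,0,56],"travel":[-9.5,12.8,0.6],"fingers":0.75},{"angular":[0,0,64.5],"travel":[-10,13.4,1.3],"fingers":0.75}]}}

```text
time: 12.7
position: [0.5919, 0.0673, 0.2796]
orientation: [-3.13, -0.253, -0.012]
wrist_force: [-0.6, -0.6, -1.9]
opening: 0.512
```

Run:
```python
from h import *
v=np.array([.6174,-.0299,0]);R=Ro.from_euler('z',.1773)
p=v+R.apply([-.008,.102,0])
s=st()
goto([p[0],p[1],.17],-79.8,s)
im=optics.capture("top");cv2.imwrite("pics/t9.png",im[110:290,200:400].repeat(3,0).repeat(3,1))
```

```text
t 12.7 pos [0.5919 0.0673 0.2796] yaw_y -80.8 z [ 0.007  0.002 -1.   ] F [-0.6 -0.6 -1.9] open 0.512 q [-0.08  0.4  -0.17  1.86  0.09  0.88 -1.71]
travel [-0.09, -0.17, 10.96] angular [-0.1, -0.4, -1.0]
```

View pics/t9.png

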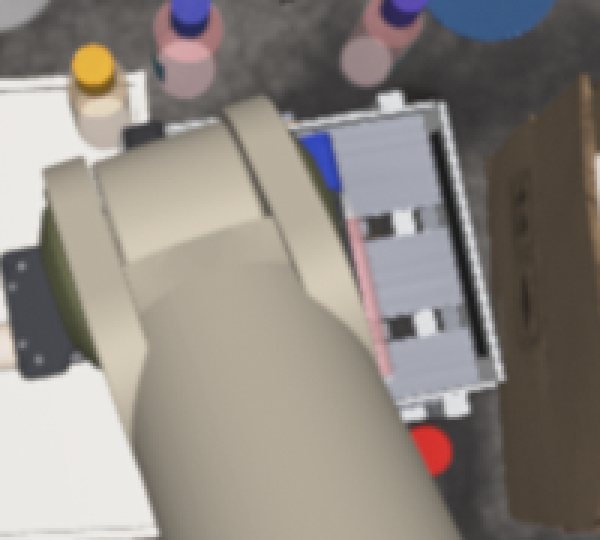

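Emit:
{"method": "move_arm", "body": {"deltas": [{"angular":[0,-0.4,-1],"travel":[-0.1,-0.2,3],"fingers":0.75},{"angular":[0,-0.4,-1],"travel":[-0.1,-0.2,6],"fingers":0.75},{"angular":[0,-0.4,-1],"travel":[-0.1,-0.2,8.5],"fingers":0.75},{"angular":[0,-0.4,-1],"travel":[-0.1,-0.2,10],"fingers":0.75},{"angular":[0,-0.4,-1],"travel":[-0.1,-0.2,11],"fingers":0.75},{"angular":[0,-0.4,-1],"travel":[-0.1,-0.2,11.4],"fingers":0.75},{"angular":[0,-0.4,-1],"travel":[-0.1,-0.2,11.6],"fingers":0.75},{"angular":[0,-0.4,-1],"travel":[-0.1,-0.2,11.7],"fingers":0.75}]}}

```text
time: 13.55
position: [0.5913, 0.0689, 0.162]
orientation: [-3.129, -0.267, 0.0]
wrist_force: [-0.2, -0.5, -1.3]
opening: 0.512
```

Run:
```python
from h import *
s=st()
im=optics.capture("scene");cv2.imwrite("pics/s10.png",im[80:260,200:400].repeat(3,0).repeat(3,1))
```

```text
t 13.55 pos [0.5913 0.0689 0.162 ] yaw_y -80.3 z [-0.     0.001 -1.   ] F [-0.2 -0.5 -1.3] open 0.512 q [-0.11  0.54 -0.15  1.96  0.13  0.64 -1.74]
```

View pics/s10.png

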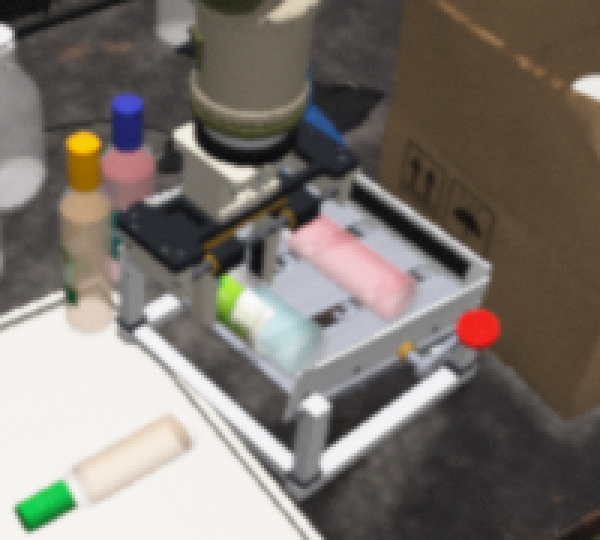

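Emit:
{"method": "move_arm", "body": {"deltas": [{"angular":[0,0,0],"travel":[0,0,0.05],"fingers":0.75},{"angular":[0,0,0],"travel":[0,0,0.08],"fingers":0.75},{"angular":[0,0,0],"travel":[0,0,0.12],"fingers":0.75},{"angular":[0,0,0],"travel":[0,0,0.15],"fingers":0.75},{"angular":[0,0,0],"travel":[0,0,0.18],"fingers":0.75},{"angular":[0,0,0],"travel":[0,0,0.2],"fingers":0.75},{"angular":[0,0,0],"travel":[0,0,0.2],"fingers":0.75},{"angular":[0,0,0],"travel":[0,0,0.2],"fingers":0.75}]}}

```text
time: 14.4
position: [0.5913, 0.0688, 0.1599]
orientation: [-3.129, -0.266, 0.0]
wrist_force: [0.5, -0.1, -2.2]
opening: 0.509
```

Run:
```python
from h import *
s=st()
```

```text
t 14.4 pos [0.5913 0.0688 0.1599] yaw_y -80.3 z [-0.     0.001 -1.   ] F [ 0.5 -0.1 -2.2] open 0.509 q [-0.11  0.54 -0.15  1.97  0.13  0.64 -1.74]
```

Not touching yet; another 2 mm.

Emit:
{"method": "move_arm", "body": {"deltas": [{"angular":[0,0,0],"travel":[0,0,0.05],"fingers":0.75},{"angular":[0,0,0],"travel":[0,0,0.08],"fingers":0.75},{"angular":[0,0,0],"travel":[0,0,0.12],"fingers":0.75},{"angular":[0,0,0],"travel":[0,0,0.14],"fingers":0.75},{"angular":[0,0,0],"travel":[0,0,0.16],"fingers":0.75},{"angular":[0,0,0],"travel":[0,0,0.17],"fingers":0.75},{"angular":[0,0,0],"travel":[0,0,0.17],"fingers":0.75},{"angular":[0,0,0],"travel":[0,0,0.17],"fingers":0.75}]}}

```text
time: 15.2
position: [0.5913, 0.0688, 0.1592]
orientation: [-3.129, -0.266, -0.001]
wrist_force: [-2.6, -1.0, 10.8]
opening: 0.51
```

Run:
```python
from h import *
s=st()
```

```text
t 15.2 pos [0.5913 0.0688 0.1592] yaw_y -80.3 z [ 0.001  0.001 -1.   ] F [-2.6 -1.  10.8] open 0.51 q [-0.11  0.55 -0.15  1.97  0.13  0.64 -1.74]
```

Emit:
{"method": "move_arm", "body": {"deltas": [{"angular":[0,0,0],"travel":[0,0,0],"fingers":0.46},{"angular":[0,0,0],"travel":[0,0,0],"fingers":0.38},{"angular":[0,0,0],"travel":[0,0,0],"fingers":0.32},{"angular":[0,0,0],"travel":[0,0,0],"fingers":0.32},{"angular":[0,0,0],"travel":[0,0,-0.5],"fingers":0.32},{"angular":[0,0,0],"travel":[0,0,-1.5],"fingers":0.32},{"angular":[0,0,0],"travel":[0,0,-3.5],"fingers":0.32},{"angular":[0,0,0],"travel":[0,0,-6.5],"fingers":0.32}]}}

```text
time: 16.0
position: [0.5906, 0.0687, 0.2245]
orientation: [-3.129, -0.266, 0.003]
wrist_force: [0.0, 0.2, -0.3]
opening: 0.682
```

Run:
```python
from h import *
s=st()
goto([.572,.1885,.27],4.2,s)
```

```text
t 16.0 pos [0.5906 0.0687 0.2245] yaw_y -80.3 z [-0.002  0.001 -1.   ] F [ 0.   0.2 -0.3] open 0.682 q [-0.09  0.46 -0.17  1.91  0.11  0.78 -1.72]
travel [0.18, -12.12, -4.54] angular [-0.1, 0.0, -84.5]
```

Emit:
{"method": "move_arm", "body": {"deltas": [{"angular":[0,0,-4],"travel":[0,0,-3],"fingers":0.25},{"angular":[0,0,-12],"travel":[0,-1,-4.5],"fingers":0.2},{"angular":[0,0,-20],"travel":[0,-3,-4.5],"fingers":0.15},{"angular":[0,0,-28],"travel":[0,-5,-4.5],"fingers":0.15},{"angular":[0,0,-36],"travel":[0.1,-7,-4.5],"fingers":0.15},{"angular":[0,0,-44],"travel":[0.2,-9,-4.5],"fingers":0.15},{"angular":[0,0,-52],"travel":[0.2,-11,-4],"fingers":0.15},{"angular":[0,0,-60],"travel":[0.2,-12.1,-3],"fingers":0.15}]}}

```text
time: 16.8
position: [0.5722, 0.1904, 0.2562]
orientation: [-2.57, -1.805, -0.003]
wrist_force: [0.2, -0.0, -0.5]
opening: 0.849
```

Run:
```python
from h import *
s=st()
goto([.572,.1885,.12],4.2,s)
im=optics.capture("scene");cv2.imwrite("pics/s11.png",im[80:260,200:400].repeat(3,0).repeat(3,1))
im=optics.capture("top");cv2.imwrite("pics/t11.png",im[110:290,200:400].repeat(3,0).repeat(3,1))
```

```text
t 16.8 pos [0.5722 0.1904 0.2562] yaw_y -19.9 z [ 0.001  0.002 -1.   ] F [ 0.2 -0.  -0.5] open 0.849 q [-0.09  0.47 -0.46  1.85  0.26  0.88 -1.02]
travel [-0.22, 0.04, 13.62] angular [0.0, -0.1, -24.1]
```

View pics/s11.png

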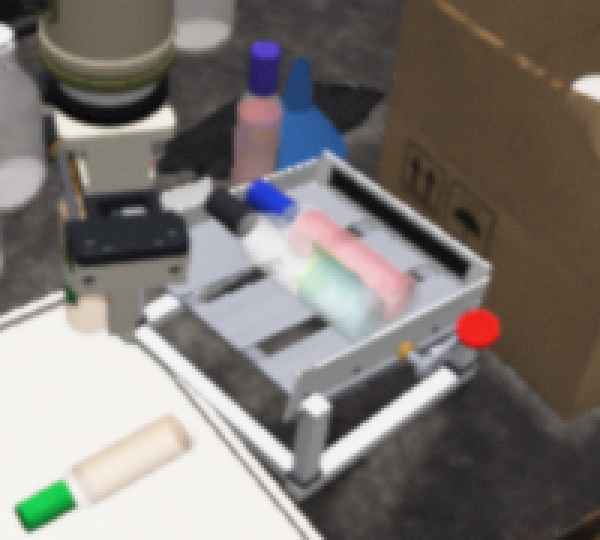

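View pics/t11.png

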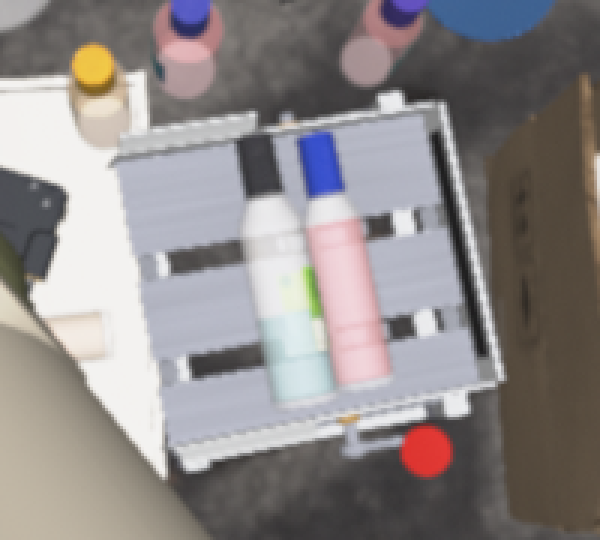

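Emit:
{"method": "move_arm", "body": {"deltas": [{"angular":[0,0,-8],"travel":[-0.1,0,2],"fingers":0.15},{"angular":[0,0,-16],"travel":[-0.2,0,5],"fingers":0.15},{"angular":[0,0,-24],"travel":[-0.2,0,8],"fingers":0.15},{"angular":[0,0,-24.1],"travel":[-0.2,0,11],"fingers":0.15},{"angular":[0,0,-24.1],"travel":[-0.2,0,13],"fingers":0.15},{"angular":[0,0,-24.1],"travel":[-0.2,0,14],"fingers":0.15},{"angular":[0,0,-24.1],"travel":[-0.2,0,14.5],"fingers":0.15},{"angular":[0,0,-24.1],"travel":[-0.2,0,14.5],"fingers":0.15}]}}

```text
time: 17.7
position: [0.5706, 0.1878, 0.1098]
orientation: [-2.141, -2.296, 0.002]
wrist_force: [-0.1, -0.1, -0.1]
opening: 0.849
```

Run:
```python
from h import *
s=st()
goto([.5724,.1885,.029],4.2,s)
im=optics.capture("wrist");cv2.imwrite("pics/w12.png",im)
```

```text
t 17.7 pos [0.5706 0.1878 0.1098] yaw_y 4.0 z [-0.002  0.001 -1.   ] F [-0.1 -0.1 -0.1] open 0.849 q [-0.1   0.66 -0.46  1.97  0.48  0.63 -0.81]
travel [0.04, 0.2, 8.08] angular [-0.1, -0.1, -0.2]
```

View pics/w12.png

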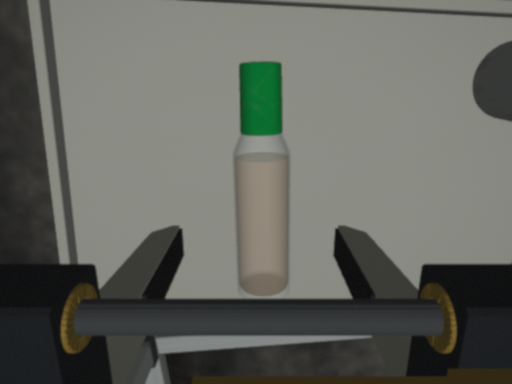

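Emit:
{"method": "move_arm", "body": {"deltas": [{"angular":[0,0,0],"travel":[0,0.1,4],"fingers":0.2},{"angular":[0,0,0],"travel":[0,0.2,7],"fingers":0.2},{"angular":[0,0,0],"travel":[0,0.2,8],"fingers":0.3},{"angular":[0,0,0],"travel":[0,0.2,8.1],"fingers":0.4},{"angular":[0,0,0],"travel":[0,0.2,8.1],"fingers":0.55},{"angular":[0,0,0],"travel":[0,0.2,8.1],"fingers":0.75},{"angular":[0,0,0],"travel":[0,0.2,8.1],"fingers":0.75},{"angular":[0,0,0],"travel":[0,0.2,8.1],"fingers":0.75}]}}

```text
time: 18.55
position: [0.5733, 0.1885, 0.0305]
orientation: [-2.142, -2.297, -0.002]
wrist_force: [-1.5, -0.9, 8.2]
opening: 0.426
```

Run:
```python
from h import *
s=st()
```

```text
t 18.55 pos [0.5733 0.1885 0.0305] yaw_y 4.0 z [ 0.     0.002 -1.   ] F [-1.5 -0.9  8.2] open 0.426 q [-0.17  0.76 -0.37  2.    0.58  0.47 -0.89]
```

Emit:
{"method": "move_arm", "body": {"deltas": [{"angular":[0,0,0],"travel":[0,0,0],"fingers":0.85},{"angular":[0,0,0],"travel":[0,0,-1],"fingers":0.85},{"angular":[0,0,0],"travel":[0,0,-4],"fingers":0.85},{"angular":[0,0,0],"travel":[0,0,-8],"fingers":0.85},{"angular":[0,0,0],"travel":[0,0,-13],"fingers":0.85},{"angular":[0,0,0],"travel":[0,0,-18],"fingers":0.85},{"angular":[0,0,6],"travel":[0,0,-22],"fingers":0.85},{"angular":[0,0,14],"travel":[0,0,-25],"fingers":0.85}]}}

```text
time: 19.35
position: [0.5731, 0.1881, 0.2841]
orientation: [-2.41, -2.014, -0.006]
wrist_force: [1.0, 0.5, -2.5]
opening: 0.426
```

Run:
```python
from h import *
v=np.array([.6174,-.0299,0]);R=Ro.from_euler('z',.1773)
p=v+R.apply([-.008,.102,0])
s=st()
goto([p[0],p[1],.275],-79.8,s)
c=optics.calibration("wrist")
im=optics.capture("wrist");cv2.imwrite("pics/w13.png",im)
Rt=Ro.from_rotvec(s["orientation"])
for x in (.087,.091,.095): print(x,proj(c,np.array(s["position"])+Rt.apply([x,0,.0075-.014])))
```

```text
t 19.35 pos [0.5731 0.1881 0.2841] yaw_y -10.2 z [ 0.002  0.003 -1.   ] F [ 1.   0.5 -2.5] open 0.426 q [-0.04  0.45 -0.53  1.82  0.27  0.95 -0.86]
travel [-11.39, 3.93, 0.87] angular [-0.0, -0.2, 69.6]
0.087 [255.1976713   58.26678455]
0.091 [255.17464461  47.01959478]
0.095 [255.15122178  35.57891097]
```

View pics/w13.png

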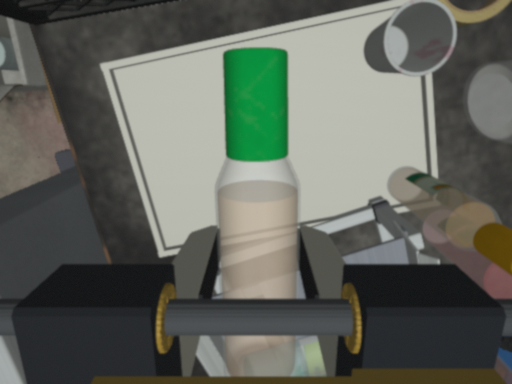

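Emit:
{"method": "move_arm", "body": {"deltas": [{"angular":[0,0,8],"travel":[-0.5,0.2,0],"fingers":0.85},{"angular":[0,0,16],"travel":[-1.8,0.6,0],"fingers":0.85},{"angular":[0,0,24],"travel":[-3.5,1.2,0],"fingers":0.85},{"angular":[0,0,32],"travel":[-5.2,1.8,0],"fingers":0.85},{"angular":[0,0,40],"travel":[-7,2.4,0],"fingers":0.85},{"angular":[0,0,48],"travel":[-9,3.1,0],"fingers":0.85},{"angular":[0,0,56],"travel":[-10.5,3.6,0.4],"fingers":0.85},{"angular":[0,0,64],"travel":[-11.4,3.9,0.9],"fingers":0.85}]}}

```text
time: 20.2
position: [0.5913, 0.0683, 0.2791]
orientation: [-3.111, -0.405, -0.012]
wrist_force: [-0.3, 0.2, -2.0]
opening: 0.424
```

Run:
```python
from h import *
v=np.array([.6174,-.0299,0]);R=Ro.from_euler('z',.1773)
p=v+R.apply([-.008,.102,0])
s=st()
goto([p[0],p[1],.157],-79.8,s)
```

```text
t 20.2 pos [0.5913 0.0683 0.2791] yaw_y -75.2 z [ 0.007  0.005 -1.   ] F [-0.3  0.2 -2. ] open 0.424 q [-0.05  0.4  -0.23  1.86  0.11  0.89 -1.64]
travel [-0.05, -0.04, 12.21] angular [-0.2, -0.5, 4.6]
```

Emit:
{"method": "move_arm", "body": {"deltas": [{"angular":[-0.2,-0.5,4.6],"travel":[0,0,3],"fingers":0.85},{"angular":[-0.2,-0.5,4.6],"travel":[0,0,6],"fingers":0.85},{"angular":[-0.2,-0.5,4.6],"travel":[0,0,9],"fingers":0.85},{"angular":[-0.2,-0.5,4.6],"travel":[0,0,10.8],"fingers":0.85},{"angular":[-0.2,-0.5,4.6],"travel":[0,0,11.6],"fingers":0.85},{"angular":[-0.2,-0.5,4.6],"travel":[0,0,12],"fingers":0.85},{"angular":[-0.2,-0.5,4.6],"travel":[0,0,12.2],"fingers":0.85},{"angular":[-0.2,-0.5,4.6],"travel":[0,0,12.2],"fingers":0.85}]}}

```text
time: 21.0
position: [0.5925, 0.0689, 0.1578]
orientation: [3.129, 0.28, 0.001]
wrist_force: [0.2, 0.7, -1.5]
opening: 0.427
```

Run:
```python
from h import *
s=st()
```

```text
t 21.0 pos [0.5925 0.0689 0.1578] yaw_y -79.8 z [ 0. -0. -1.] F [ 0.2  0.7 -1.5] open 0.427 q [-0.09  0.55 -0.18  1.96  0.16  0.64 -1.76]
```

Emit:
{"method": "move_arm", "body": {"deltas": [{"angular":[0,0,0],"travel":[0,0,0.06],"fingers":0.85},{"angular":[0,0,0],"travel":[0,0,0.12],"fingers":0.85},{"angular":[0,0,0],"travel":[0,0,0.18],"fingers":0.85},{"angular":[0,0,0],"travel":[0,0,0.24],"fingers":0.85},{"angular":[0,0,0],"travel":[0,0,0.28],"fingers":0.85},{"angular":[0,0,0],"travel":[0,0,0.32],"fingers":0.85},{"angular":[0,0,0],"travel":[0,0,0.34],"fingers":0.85},{"angular":[0,0,0],"travel":[0,0,0.34],"fingers":0.85}]}}

```text
time: 21.8
position: [0.5925, 0.069, 0.1551]
orientation: [3.129, 0.28, 0.001]
wrist_force: [-1.9, -0.5, 6.7]
opening: 0.422
```

Run:
```python
from h import *
s=st()
```

```text
t 21.8 pos [0.5925 0.069  0.1551] yaw_y -79.8 z [ 0.001 -0.    -1.   ] F [-1.9 -0.5  6.7] open 0.422 q [-0.09  0.55 -0.18  1.97  0.16  0.63 -1.76]
```

Contact at the expected height; release.

Emit:
{"method": "move_arm", "body": {"deltas": [{"angular":[0,0,0],"travel":[0,0,0],"fingers":0.55},{"angular":[0,0,0],"travel":[0,0,0],"fingers":0.46},{"angular":[0,0,0],"travel":[0,0,0],"fingers":0.4},{"angular":[0,0,0],"travel":[0,0,0],"fingers":0.4},{"angular":[0,0,0],"travel":[0,0,-0.5],"fingers":0.4},{"angular":[0,0,0],"travel":[0,0,-1.5],"fingers":0.4},{"angular":[0,0,0],"travel":[0,0,-3.5],"fingers":0.4},{"angular":[0,0,0],"travel":[0,0,-6.5],"fingers":0.4}]}}

```text
time: 22.6
position: [0.5918, 0.0689, 0.2204]
orientation: [3.129, 0.281, -0.002]
wrist_force: [0.2, 0.1, 0.1]
opening: 0.603
```

Run:
```python
from h import *
s=st()
goto([.45,.05,.26],10.2,s)
goto([.485,-.112,.26],10.2,s)
im=optics.capture("scene");cv2.imwrite("pics/s14.png",im[80:260,200:400].repeat(3,0).repeat(3,1))
```

```text
t 22.6 pos [0.5918 0.0689 0.2204] yaw_y -79.7 z [-0.001 -0.001 -1.   ] F [0.2 0.1 0.1] open 0.603 q [-0.07  0.47 -0.2   1.91  0.13  0.77 -1.73]
travel [-14.29, -0.66, -3.94] angular [-0.1, 0.1, -89.9]
travel [-13.73, 15.9, -3.93] angular [-0.1, 0.1, -89.9]
```

View pics/s14.png

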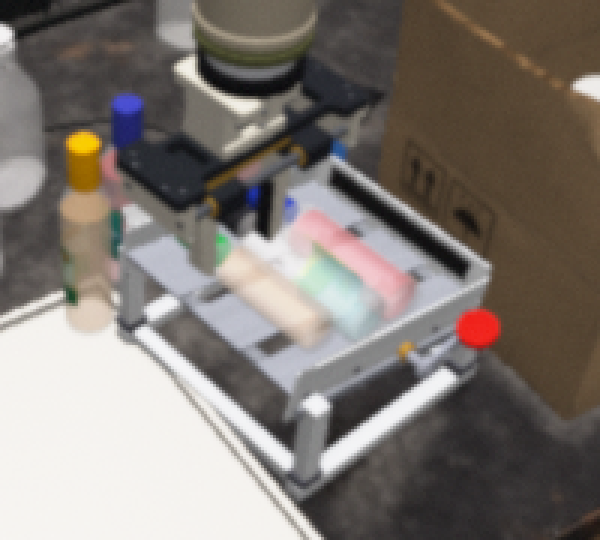

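Emit:
{"method": "move_arm", "body": {"deltas": [{"angular":[0,0,0],"travel":[0,0,-4],"fingers":0.5},{"angular":[0,0,-8],"travel":[-2,0,-6],"fingers":0.6},{"angular":[0,0,-16],"travel":[-4,0,-6],"fingers":0.7},{"angular":[0,0,-24],"travel":[-6,0,-6],"fingers":0.8},{"angular":[0,0,-32],"travel":[-8,0,-6],"fingers":0.9},{"angular":[0,0,-40],"travel":[-10,0,-6],"fingers":1},{"angular":[0,0,-48],"travel":[-12,0,-6],"fingers":1},{"angular":[0,0,-56],"travel":[-13.5,0,-6],"fingers":1}]}}

```text
time: 23.45
position: [0.4598, 0.0452, 0.2859]
orientation: [2.623, 1.722, 0.009]
wrist_force: [-0.2, -0.4, 0.8]
opening: 0.011
```

Run:
```python
from h import *
s=st()
a=optics.capture("scene");b=optics.capture("top")
cv2.imwrite("pics/s15.png",a);cv2.imwrite("pics/t15.png",b)
cv2.imwrite("pics/s15c.png",cv2.resize(a[40:260,290:512],None,fx=3,fy=2.7,interpolation=cv2.INTER_CUBIC))
cv2.imwrite("pics/t15c.png",cv2.resize(b[120:320,330:512],None,fx=3,fy=3,interpolation=cv2.INTER_CUBIC))
cv2.imwrite("pics/t15m.png",cv2.resize(b[120:290,220:390],None,fx=3.5,fy=3.5,interpolation=cv2.INTER_CUBIC))
```

```text
t 23.45 pos [0.4598 0.0452 0.2859] yaw_y -23.4 z [ 0.007  0.    -1.   ] F [-0.2 -0.4  0.8] open 0.011 q [ 0.16  0.25 -0.47  2.1   0.16  0.81 -0.81]
```

View pics/s15c.png

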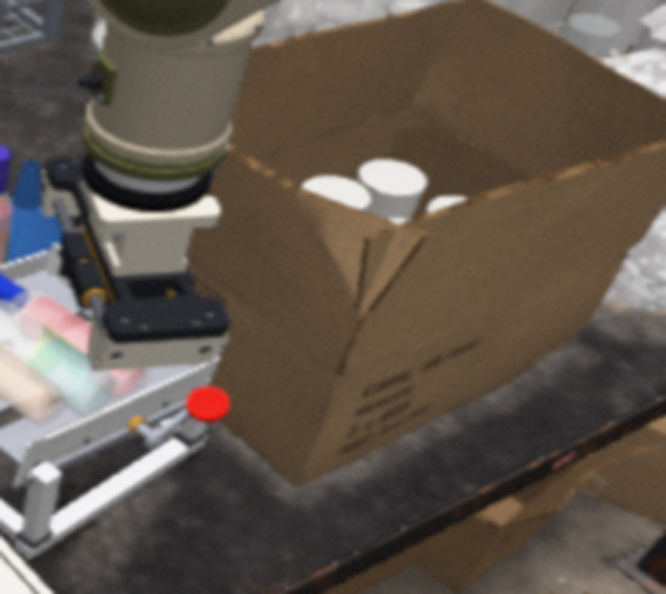

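View pics/t15c.png

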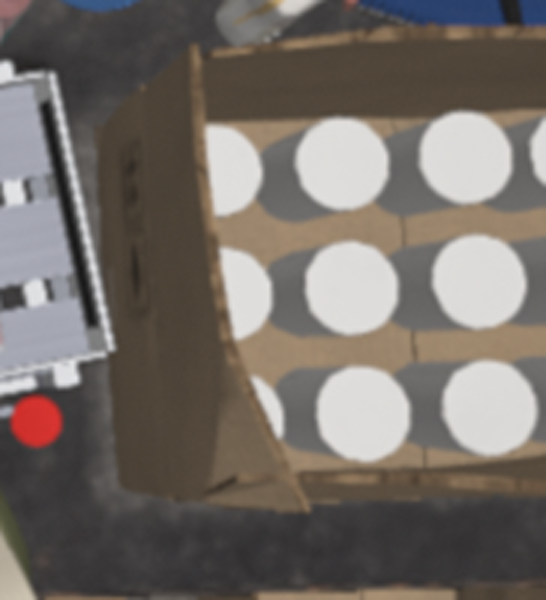

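View pics/t15m.png

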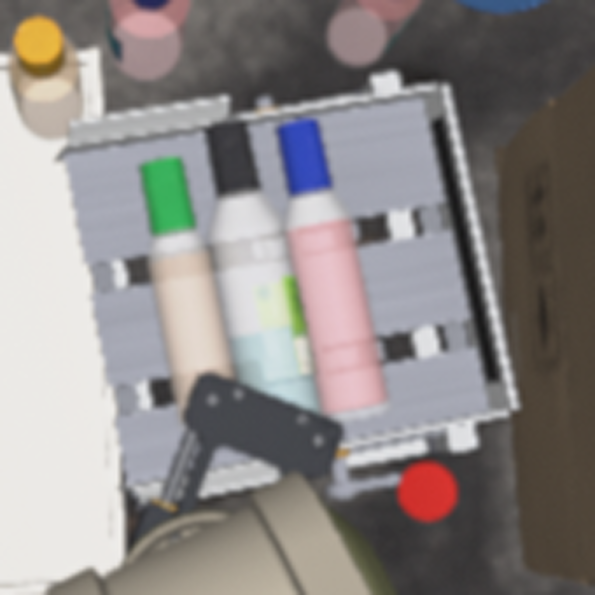

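Run:
```python
from h import *
T,S=C["top"],C["scene"]
print("flapnear",tri([(T,(430,290)),(S,(430,127))]))
print("flapfar",tri([(T,(396.7,136.7)),(S,(328,70))]))
print("wall fold near",tri([(T,(371,283)),(S,(403,177.5))]), "base near", onz(S,(390,217.8),0))
for f in ((408,286),(389,200)): print([onz(T,f,z)[:2].round(3) for z in (0,.17,.28)])
print([onz(T,(330+110/3,120+250/3),z)[:2].round(3) for z in (0,.17,.28)])
s=st()
goto([.484,-.112,.25],0,s)
```

```text
flapnear (array([ 0.43845185, -0.22890029,  0.30112803]), np.float64(0.061632690489993494))
flapfar (array([ 0.71762352, -0.17308628,  0.31184765]), np.float64(7.192381363306732))
wall fold near (array([ 0.43161763, -0.16635558,  0.17926457]), np.float64(7.281520439220797)) base near [ 4.33319861e-01 -2.07646290e-01  1.11022302e-16]
[array([ 0.415, -0.287]), array([ 0.433, -0.233]), array([ 0.444, -0.198])]
[array([ 0.62 , -0.254]), array([ 0.608, -0.204]), array([ 0.6  , -0.172])]
[array([ 0.614, -0.2  ]), array([ 0.602, -0.158]), array([ 0.595, -0.131])]
t 23.55 pos [0.4595 0.0449 0.2859] yaw_y -23.7 z [ 0.006 -0.    -1.   ] F [ 0.1 -0.4 -0.5] open 0.006 q [ 0.16  0.25 -0.47  2.11  0.16  0.81 -0.81]
travel [-13.4, 8.52, 3.61] angular [0.4, -0.1, -23.7]
```

Emit:
{"method": "move_arm", "body": {"deltas": [{"angular":[0,0,-4],"travel":[-2.5,1.6,0],"fingers":1},{"angular":[0,0,-8],"travel":[-5,3.2,0],"fingers":1},{"angular":[0,0,-14],"travel":[-8,5,0.5],"fingers":1},{"angular":[0,0,-20],"travel":[-11,7,1.5],"fingers":1},{"angular":[0.4,-0.1,-23.7],"travel":[-13.4,8.6,3],"fingers":1},{"angular":[0.4,-0.1,-23.7],"travel":[-13.4,8.6,5],"fingers":1},{"angular":[0.4,-0.1,-23.7],"travel":[-13.4,8.6,7.5],"fingers":1},{"angular":[0.4,-0.1,-23.7],"travel":[-13.4,8.6,9],"fingers":1}]}}

```text
time: 24.35
position: [0.4858, -0.1129, 0.1949]
orientation: [-2.227, -2.215, 0.002]
wrist_force: [0.2, 0.1, -0.7]
opening: 0.006
```

Run:
```python
from h import *
s=st()
goto([.4862,-.1125,.16],0,s)
a=optics.capture("scene");b=optics.capture("top");w=optics.capture("wrist")
cv2.imwrite("pics/s16.png",cv2.resize(a[90:250,220:420],None,fx=3.5,fy=3.5,interpolation=cv2.INTER_CUBIC))
cv2.imwrite("pics/t16.png",cv2.resize(b[120:290,220:390],None,fx=3.5,fy=3.5,interpolation=cv2.INTER_CUBIC))
cv2.imwrite("pics/w16.png",w)
```

```text
t 24.35 pos [ 0.4858 -0.1129  0.1949] yaw_y -0.3 z [-0.001 -0.    -1.   ] F [ 0.2  0.1 -0.7] open 0.006 q [ 0.44  0.42 -0.44  2.13  0.29  0.64 -0.21]
travel [0.04, 0.05, 3.49] angular [-0.1, 0.0, -0.3]
```

View pics/s16.png

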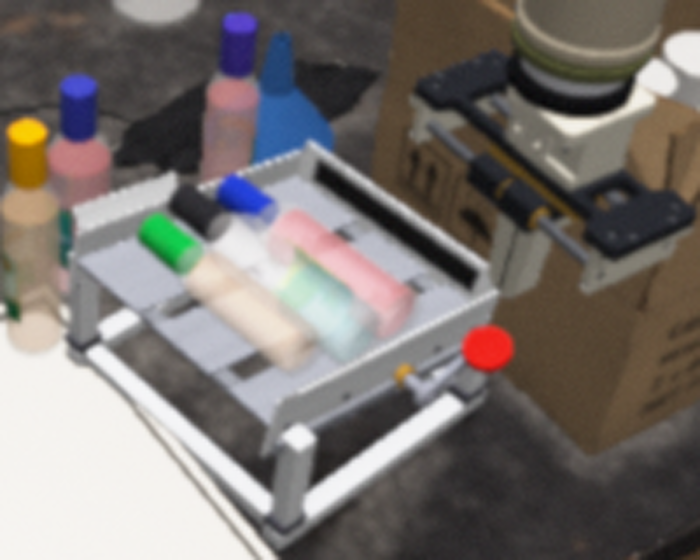

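View pics/t16.png

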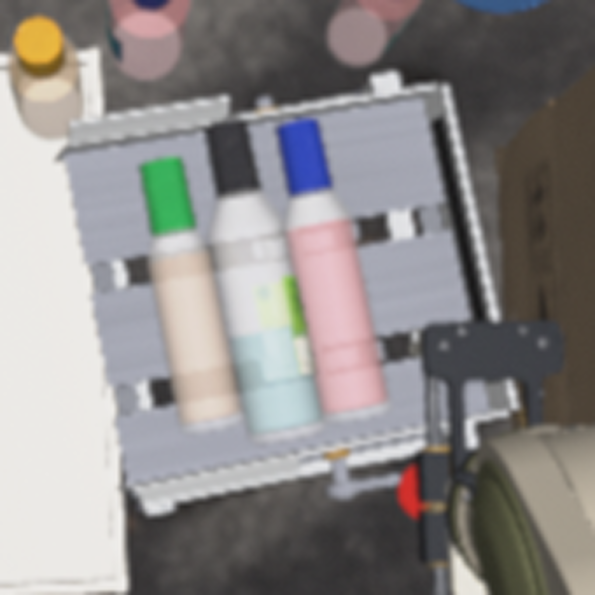

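View pics/w16.png

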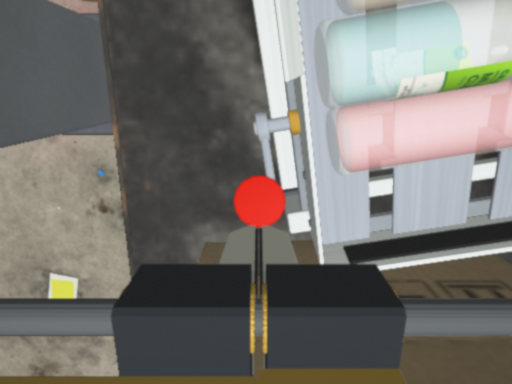

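Run:
```python
from h import *
c=optics.calibration("wrist")
for z in (.115,.119): print(proj(c,[.4858,-.1129,z]), onz(c,(259,201),z))
```

```text
[257.47864625 202.39219269] [ 0.48685861 -0.11188196  0.115     ]
[257.45217748 204.26260667] [ 0.48686135 -0.11055104  0.119     ]
```

Emit:
{"method": "move_arm", "body": {"deltas": [{"angular":[0,0,0],"travel":[0.1,0.1,2],"fingers":1},{"angular":[0,0,0],"travel":[0.1,0.1,3.5],"fingers":1},{"angular":[0,0,0],"travel":[0.1,0.1,4.5],"fingers":1},{"angular":[0,0,0],"travel":[0.1,0.1,5.2],"fingers":1},{"angular":[0,0,0],"travel":[0.1,0.1,5.6],"fingers":1},{"angular":[0,0,0],"travel":[0.1,0.1,5.8],"fingers":1},{"angular":[0,0,0],"travel":[0.1,0.1,5.8],"fingers":1},{"angular":[0,0,0],"travel":[0.1,0.1,5.8],"fingers":1}]}}

```text
time: 25.3
position: [0.487, -0.1114, 0.1383]
orientation: [-2.224, -2.219, 0.001]
wrist_force: [0.2, -1.1, 4.0]
opening: 0.008
```

Run:
```python
from h import *
s=st()
```

```text
t 25.3 pos [ 0.487  -0.1114  0.1383] yaw_y -0.1 z [-0.001 -0.    -1.   ] F [ 0.2 -1.1  4. ] open 0.008 q [ 0.38  0.51 -0.37  2.18  0.37  0.51 -0.28]
```

Emit:
{"method": "move_arm", "body": {"deltas": [{"angular":[0,0,0],"travel":[0,0,0.7],"fingers":1},{"angular":[0,0,0],"travel":[0,0,1.4],"fingers":1},{"angular":[0,0,0],"travel":[0,0,2.0],"fingers":1},{"angular":[0,0,0],"travel":[0,0,2.4],"fingers":1},{"angular":[0,0,0],"travel":[0,0,2.6],"fingers":1},{"angular":[0,0,0],"travel":[0,0,2.75],"fingers":1},{"angular":[0,0,0],"travel":[0,0,2.8],"fingers":1},{"angular":[0,0,0],"travel":[0,0,2.8],"fingers":1}]}}

```text
time: 26.1
position: [0.4879, -0.1137, 0.1117]
orientation: [2.224, 2.214, -0.002]
wrist_force: [-0.3, -9.3, 18.0]
opening: 0.005
```

Run:
```python
from h import *
s=st()
a=optics.capture("scene")
cv2.imwrite("pics/s17.png",cv2.resize(a[90:250,220:420],None,fx=3.5,fy=3.5,interpolation=cv2.INTER_CUBIC))
```

```text
t 26.1 pos [ 0.4879 -0.1137  0.1117] yaw_y -0.3 z [ 0.002 -0.003 -1.   ] F [-0.3 -9.3 18. ] open 0.005 q [ 0.35  0.55 -0.33  2.2   0.41  0.45 -0.32]
```

View pics/s17.png

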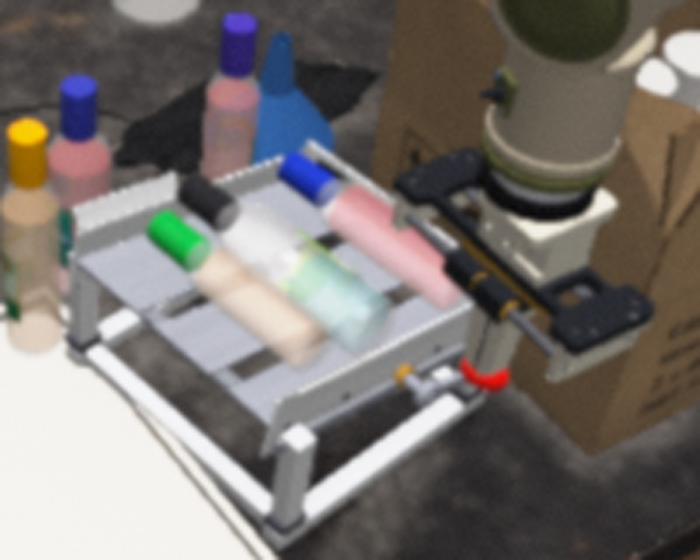

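Emit:
{"method": "move_arm", "body": {"deltas": [{"angular":[0,0,0],"travel":[0,0,0],"fingers":1},{"angular":[0,0,0],"travel":[0,0,0],"fingers":1},{"angular":[0,0,0],"travel":[0,0,0],"fingers":1},{"angular":[0,0,0],"travel":[0,0,0],"fingers":1},{"angular":[0,0,0],"travel":[0,0,0],"fingers":1},{"angular":[0,0,0],"travel":[0,0,0],"fingers":1},{"angular":[0,0,0],"travel":[0,0,0],"fingers":1},{"angular":[0,0,0],"travel":[0,0,0],"fingers":1}]}}

```text
time: 26.95
position: [0.488, -0.114, 0.1123]
orientation: [2.224, 2.213, -0.002]
wrist_force: [-1.2, -2.7, 7.9]
opening: 0.002
```

Run:
```python
from h import *
s=st()
a=optics.capture("scene");b=optics.capture("top")
cv2.imwrite("pics/s18.png",cv2.resize(a[90:250,220:420],None,fx=3.5,fy=3.5,interpolation=cv2.INTER_CUBIC))
cv2.imwrite("pics/t18.png",cv2.resize(b[120:290,220:390],None,fx=3.5,fy=3.5,interpolation=cv2.INTER_CUBIC))
```

```text
t 26.95 pos [ 0.488  -0.114   0.1123] yaw_y -0.3 z [ 0.002 -0.004 -1.   ] F [-1.2 -2.7  7.9] open 0.002 q [ 0.35  0.55 -0.33  2.2   0.41  0.45 -0.32]
```

View pics/s18.png

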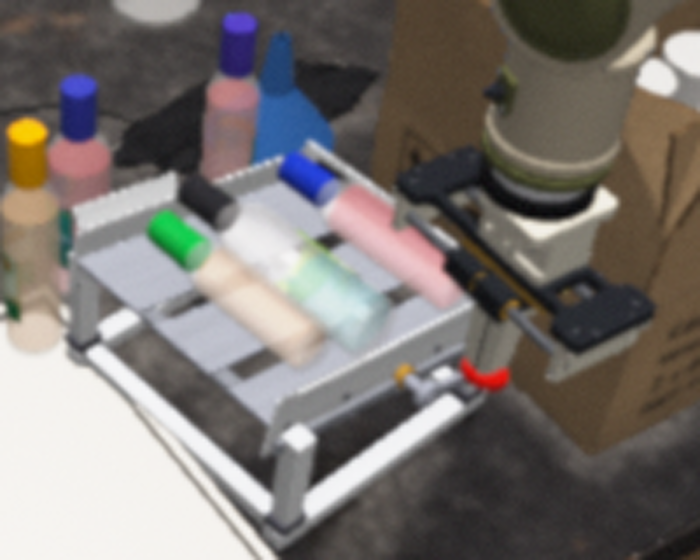

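View pics/t18.png

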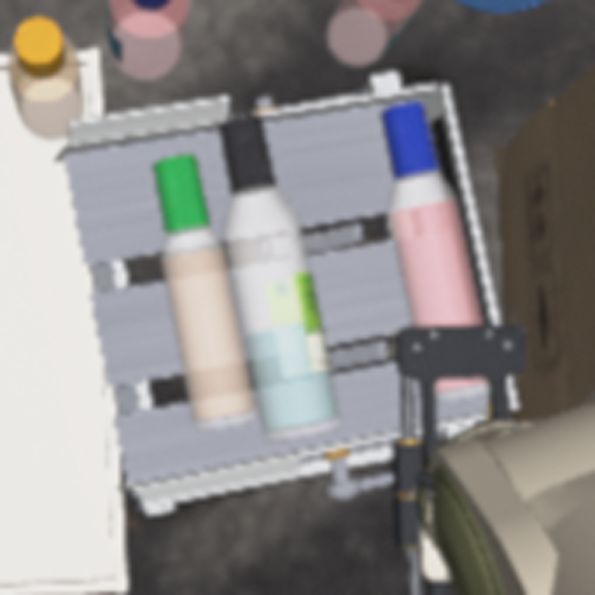

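Emit:
{"method": "move_arm", "body": {"deltas": [{"angular":[0,0,0],"travel":[0,0,0.2],"fingers":1},{"angular":[0,0,0],"travel":[0,0,0.3],"fingers":1},{"angular":[0,0,0],"travel":[0,0,0.2],"fingers":1},{"angular":[0,0,0],"travel":[0,0,-0.5],"fingers":1},{"angular":[0,0,0],"travel":[0,0,-1.2],"fingers":1},{"angular":[0,0,0],"travel":[0,0,-2],"fingers":1},{"angular":[0,0,0],"travel":[0,0,-3],"fingers":1},{"angular":[0,0,0],"travel":[0,0,-5],"fingers":1}]}}

```text
time: 27.85
position: [0.4871, -0.1139, 0.1622]
orientation: [2.225, 2.214, -0.004]
wrist_force: [0.6, 0.0, -0.2]
opening: 0.006
```

Emit:
{"method": "move_arm", "body": {"deltas": [{"angular":[0,0,0],"travel":[0,0,-4],"fingers":1},{"angular":[0,0,0],"travel":[0,0,-8],"fingers":1},{"angular":[0,0,0],"travel":[0,0,-11],"fingers":1},{"angular":[0,0,0],"travel":[1,-2,-13],"fingers":1},{"angular":[0,0,0],"travel":[3,-4,-14],"fingers":1},{"angular":[0,0,0],"travel":[5,-5,-14],"fingers":1},{"angular":[0,0,0],"travel":[7,-5,-14],"fingers":1},{"angular":[0,0,0],"travel":[9,-5,-14],"fingers":1}]}}

```text
time: 28.65
position: [0.4369, -0.0229, 0.3025]
orientation: [2.226, 2.212, -0.005]
wrist_force: [0.5, 0.5, -0.8]
opening: 0.005
```

Run:
```python
from h import *
s=st()
a=optics.capture("scene");b=optics.capture("top")
cv2.imwrite("pics/s19.png",cv2.resize(a[90:250,150:420],None,fx=2.9,fy=2.9,interpolation=cv2.INTER_CUBIC))
cv2.imwrite("pics/t19.png",cv2.resize(b[110:300,140:390],None,fx=3,fy=3,interpolation=cv2.INTER_CUBIC))
```

```text
t 28.65 pos [ 0.4369 -0.0229  0.3025] yaw_y -0.3 z [ 0.    -0.005 -1.   ] F [ 0.5  0.5 -0.8] open 0.005 q [ 0.4   0.21 -0.56  2.12  0.15  0.85 -0.26]
```

View pics/s19.png

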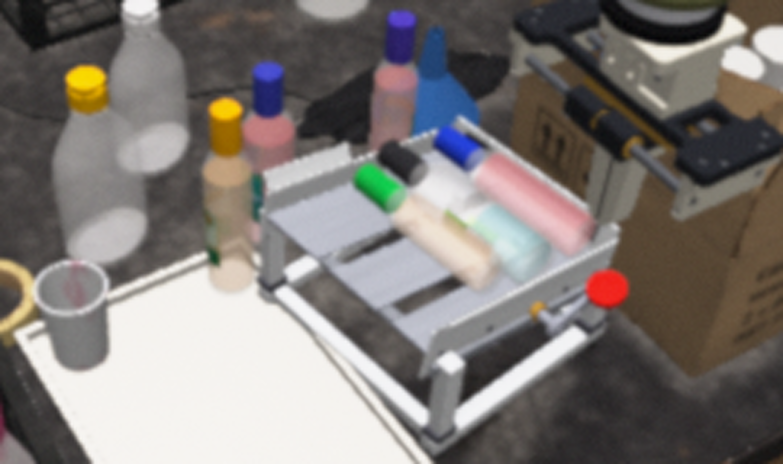

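View pics/t19.png

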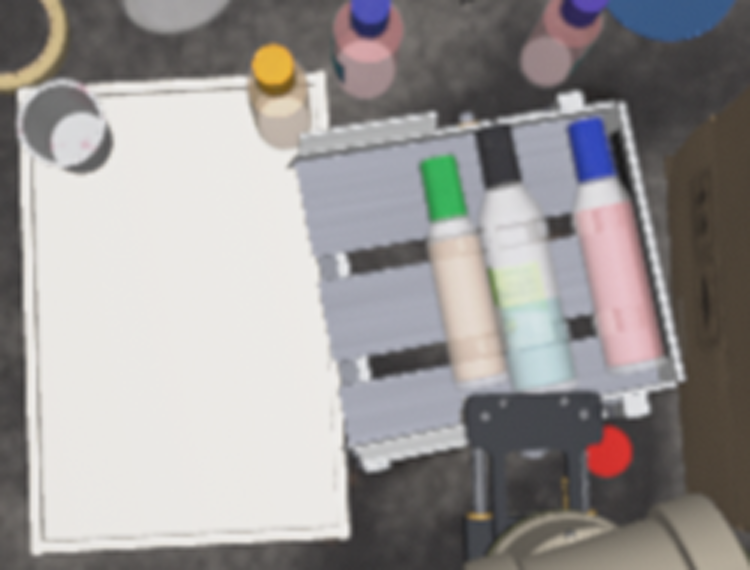

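Emit:
{"method": "move_arm", "body": {"deltas": [{"angular":[0,0,0],"travel":[0,0,-1],"fingers":1},{"angular":[0,0,0],"travel":[0,0,-2],"fingers":1},{"angular":[0,0,0],"travel":[0,0,-2],"fingers":1},{"angular":[0,0,0],"travel":[0,0,-2],"fingers":1},{"angular":[0,0,0],"travel":[0,0,-2],"fingers":1},{"angular":[0,0,0],"travel":[0,0,-2],"fingers":1},{"angular":[0,0,0],"travel":[0,0,-2],"fingers":1},{"angular":[0,0,0],"travel":[0,0,-2],"fingers":1}]}}

```text
time: 29.55
position: [0.4372, -0.0212, 0.3222]
orientation: [2.222, 2.217, -0.004]
wrist_force: [0.9, -0.2, -0.6]
opening: 0.006
```

Run:
```python
from h import *
s=st()
b=optics.capture("top")
cv2.imwrite("pics/t20.png",cv2.resize(b[110:300,140:390],None,fx=3,fy=3,interpolation=cv2.INTER_CUBIC))
```

```text
t 29.55 pos [ 0.4372 -0.0212  0.3222] yaw_y -0.1 z [ 0.    -0.003 -1.   ] F [ 0.9 -0.2 -0.6] open 0.006 q [ 0.4   0.18 -0.57  2.09  0.13  0.9  -0.24]
```

View pics/t20.png

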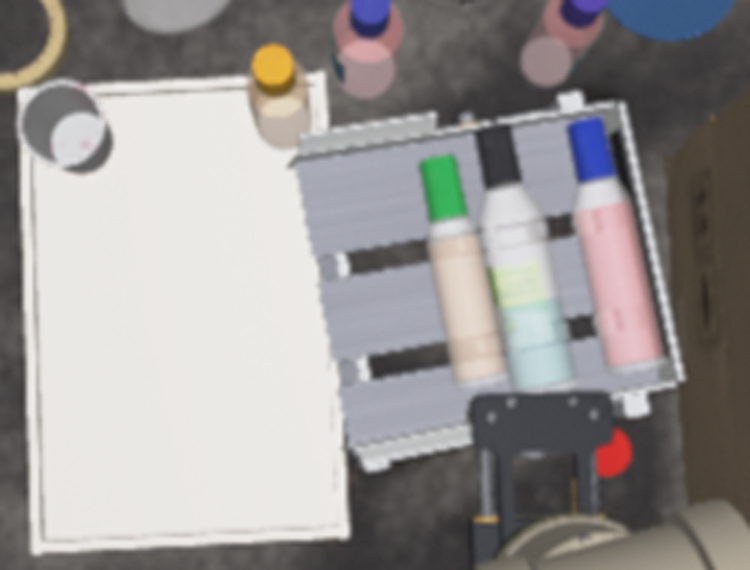

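All three bottles are settled: nothing has moved since the previous picture, and the gripper is clear.

```bash
python3 -c "
from h import *
print(ticket.hand_in())"
```

```text
the job is handed in; nothing more can be done
None
```

The job is done and handed in at about 29.6 s on the robot's clock, against the 72 s limit. I laid the blue-, black- and green-capped bottles in the chute in that order, caps on the side away from the lever. Each was lowered until it touched the chute floor (7–11 N at the wrist) and then let go. With all three queued, I pressed the red lever once (18 N measured, so at its stop), held it for about 1 s and let it spring back.

**Last pictures:** the blue-capped bottle is in the pocket against the end stop. The black-capped one is at the gate, with the green-capped one touching behind it. The lever is up again, and the orange-capped bottle and the cup look unmoved. The last two top views, 0.9 s apart, match, and the gripper is well clear of everything.

**Checks that disagreed:** none failed. The magazine edges and the lever pad measured within about 5 mm of the given sizes. While I held the lever, the wrist force dropped to about 8 N, just the force given at the stop. I pressed a few millimetres further, without letting it up, to be sure it was right down.

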